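# Load the praline tray and feed it along the fence under the glass shelf

### The job

Set out the pralines for sale. Put every square chocolate praline from the marble slab in the white tray, side by side in one layer; then hold the wooden push stick and feed the loaded tray along the aluminium fence, pushing it with the stick (not with the fingers) and keeping it pressed flat against the fence all the way, until it is fully home against the end stop under the glass shelf. Lay the stick back along its rubber mat, swing the sign's folding prop leg out until it hits its stop (at any time you like), and leave the round truffles and everything else alone.

Things in the scene. Friction and masses are not known exactly. Their poses are not given: they have to be found in the camera images.
- praline1_c (a point): Square dark chocolate praline, 26 x 26 mm, 30 mm tall (straight sides up to 26 mm, then an 18 mm square top), 25 g, loose, standing on the marble slab (slab 100 x 280 mm, 6 mm thick, fixed). This point is its centre, 15 mm up; z is up, x and y square to its sides. Three to five of the five pralines are there.
- praline2_c (a point): Square dark chocolate praline, 26 x 26 mm, 30 mm tall (straight sides up to 26 mm, then an 18 mm square top), 25 g, loose, standing on the marble slab (slab 100 x 280 mm, 6 mm thick, fixed). This point is its centre, 15 mm up; z is up, x and y square to its sides. Three to five of the five pralines are there.
- praline3_c (a point): Square dark chocolate praline, 26 x 26 mm, 30 mm tall (straight sides up to 26 mm, then an 18 mm square top), 25 g, loose, standing on the marble slab (slab 100 x 280 mm, 6 mm thick, fixed). This point is its centre, 15 mm up; z is up, x and y square to its sides. Three to five of the five pralines are there.
- praline4_c (a point): Square dark chocolate praline, 26 x 26 mm, 30 mm tall (straight sides up to 26 mm, then an 18 mm square top), 25 g, loose, standing on the marble slab (slab 100 x 280 mm, 6 mm thick, fixed). This point is its centre, 15 mm up; z is up, x and y square to its sides. Three to five of the five pralines are there.
- praline5_c (a point): Square dark chocolate praline, 26 x 26 mm, 30 mm tall (straight sides up to 26 mm, then an 18 mm square top), 25 g, loose, standing on the marble slab (slab 100 x 280 mm, 6 mm thick, fixed). This point is its centre, 15 mm up; z is up, x and y square to its sides. Three to five of the five pralines are there.
- sled: White plastic tray, loose, 0.4 kg, 80 mm (x) by 180 mm (y), floor 5 mm thick, rim 14 mm high, 4 mm thick (inside 72 x 172 mm: a row of five pralines fits along y). Origin: centre of its underside. +y: front, towards the end stop; +x: towards the fence, 2 to 18 mm off at first. Two lugs, 9 mm thick, 14 mm high, reach 16 mm back from its -y end and form a pocket 34 mm wide for the stick's end.
- sled_pocket (a point): Middle of the heel pocket, on the tray's back face (x = -12, y = -90, z = 7 mm in the tray's frame); axes as the tray's. With the stick's end in here, pushing along +y and a little towards +x keeps a tray that is flat against the fence so.
- home (a point): On the counter: where the tray's origin is when fully home; axes as the tray's then (y feed direction, x towards the fence). All fixed: fence face at x = +40 mm, rail 18 mm high and thick, y = -460 to +110; end stop face at y = +90, 30 mm high; glass shelf, underside 115 mm up, over x = -30 to +75, y = -62 to +112 (no room for a gripper under it). The tray starts at y = -190 to -240.
- stick_grip (a point): Wooden push stick, loose, 0.12 kg: a flat strip 260 mm long (its y), 24 mm wide (its x), 10 mm thick, with an upright grip fin on its middle, 50 mm long (y), 20 mm wide (x), from 10 to 56 mm up. Both ends alike. This point is the middle of the fin, 33 mm above the stick's underside, z up. It starts lying on the rubber mat.
- mat: Black rubber mat on which the stick lies, fixed, 55 mm (x) by 290 mm (y), 2.5 mm thick; origin: centre of its underside. The stick belongs lengthwise on it.
- leg (a joint): Angle of the folding prop leg on the back of the small sign, rad: 0 = folded flat against the sign, 1.1 = fully out at its stop; it starts nearly folded, turns about an upright hinge, counter-clockwise seen from above as it opens, with slight friction (about 0.06 N m), and stays where it is left.
- leg_hinge (a point): On the upright hinge axis of the prop leg, 45 mm above the counter. The leg is an upright aluminium plate 6 mm thick that runs 130 mm from the hinge along this point's y axis (which turns with the leg), from 20 to 70 mm above the counter. Its +x face lies towards the sign and is the one to push on.
- leg_tab (a point): Middle of the leg's free end part, 115 mm from the hinge, 45 mm above the counter, mid-thickness; axes turn with the leg: push it from its +x side towards -x. Folded, the leg's last 35 mm stand out past the edge of the sign (board 100 mm wide, 8 mm thick, 88 mm tall), so a finger can get behind it there.
- truffle1: Round chocolate truffle, 36 mm across, 27 mm high; not part of the job, leave it.
- truffle2: Round chocolate truffle, 36 mm across, 27 mm high; not part of the job, leave it.
- jar: Jar, 70 mm across, 90 mm high; leave it.
- ramekin: White bowl, 80 mm across, 45 mm high; leave it.
- palette_knife: Palette knife 240 mm long; leave it.
- giftbox: Cardboard gift box 100 x 100 x 50 mm; leave it.

How it is judged (in metres and radians):
On the way, in this order (a step that is already met when the one before it is completed fails the run):
1. all the pralines are in the tray, which is still at the start of the fence (x of praline1_c in the frame of sled between -0.036 and 0.036 m and y of praline1_c in the frame of sled between -0.086 and 0.086 m and z of praline1_c in the frame of sled between 0.01 and 0.028 m and x of praline2_c in the frame of sled between -0.036 and 0.036 m and y of praline2_c in the frame of sled between -0.086 and 0.086 m and z of praline2_c in the frame of sled between 0.01 and 0.028 m and x of praline3_c in the frame of sled between -0.036 and 0.036 m and y of praline3_c in the frame of sled between -0.086 and 0.086 m and z of praline3_c in the frame of sled between 0.01 and 0.028 m and x of praline4_c in the frame of sled between -0.036 and 0.036 m and y of praline4_c in the frame of sled between -0.086 and 0.086 m and z of praline4_c in the frame of sled between 0.01 and 0.028 m and x of praline5_c in the frame of sled between -0.036 and 0.036 m and y of praline5_c in the frame of sled between -0.086 and 0.086 m and z of praline5_c in the frame of sled between 0.01 and 0.028 m and y of sled in the frame of home below -0.15 m), for 0.2 s.
2. the tray is on its way along the fence, flat against it, pushed by the stick (y of sled in the frame of home between -0.12 and -0.02 m and x of sled in the frame of home above -0.006 m and angle between the y axis of sled and the y axis of home, either way round below 0.06 rad and contact force between stick and sled above 0.2 N), for 0.1 s.
3. the tray is fully home against the end stop and the fence (y of sled in the frame of home above -0.006 m and x of sled in the frame of home above -0.005 m and angle between the y axis of sled and the y axis of home, either way round below 0.05 rad), for 0.2 s.
At the end, for the whole second after the job is handed in: Every praline inside the tray rim, one layer; tray at rest within 6 mm of the end stop, 5 mm of the fence, 0.05 rad parallel; stick upright on its mat (25 mm across, 40 mm along, 0.2 rad); prop leg above 1.03 of 1.1 rad (all of step 3 and x of praline1_c in the frame of sled between -0.036 and 0.036 m and y of praline1_c in the frame of sled between -0.086 and 0.086 m and z of praline1_c in the frame of sled between 0.01 and 0.028 m and x of praline2_c in the frame of sled between -0.036 and 0.036 m and y of praline2_c in the frame of sled between -0.086 and 0.086 m and z of praline2_c in the frame of sled between 0.01 and 0.028 m and x of praline3_c in the frame of sled between -0.036 and 0.036 m and y of praline3_c in the frame of sled between -0.086 and 0.086 m and z of praline3_c in the frame of sled between 0.01 and 0.028 m and x of praline4_c in the frame of sled between -0.036 and 0.036 m and y of praline4_c in the frame of sled between -0.086 and 0.086 m and z of praline4_c in the frame of sled between 0.01 and 0.028 m and x of praline5_c in the frame of sled between -0.036 and 0.036 m and y of praline5_c in the frame of sled between -0.086 and 0.086 m and z of praline5_c in the frame of sled between 0.01 and 0.028 m and value of joint leg above 1.03 rad and x of stick_grip in the frame of mat between -0.025 and 0.025 m and y of stick_grip in the frame of mat between -0.04 and 0.04 m and z of stick_grip in the frame of mat below 0.042 m and angle between the y axis of stick_grip and the y axis of mat, either way round below 0.2 rad and angle between stick_grip's own z axis and vertical below 0.15 rad and linear speed of sled below 0.01 m/s); the robot touches nothing.
It fails at once if the tray strays more than 12 mm from the fence while being fed (y of sled in the frame of home above -0.15 m and x of sled in the frame of home below -0.012 m).
It fails at once if the fingers touch the tray while it is being fed (y of sled in the frame of home above -0.15 m and contact force between the fingers and sled above 1 N).
It fails at once if a bystander (truffles, jar, bowl, palette knife, gift box) is moved more than 5 cm (distance of any of truffle1, truffle2, jar, ramekin, palette_knife, giftbox from where it was at the start of the episode above 0.05 m).
Of praline1, praline2, praline3, praline4, praline5 only 3 to 5 are there at a start; the rules pass over those that are not, and their reading is None.
At some moment in a run one of praline1, praline2, praline3, praline4, praline5 may be knocked a few centimetres aside while the robot is not near it.
Once in a run the grip may slacken for a moment while it holds something.
It also fails if it takes over 210 s, if anything falls off the work surface, if the arm or the gripper's body presses on something with over 40 N, if the wrist force passes 120 N, or if a joint passes its speed limit or range.

### The arm

A 6-joint arm with a two-finger parallel gripper is mounted at the origin on the work surface. World frame = base frame: x ahead of the robot, y to its left, z up, the work surface at z = 0. Lengths are in m, angles in degrees, forces in N, time in s.
With the tool pointing down it reaches from about 0.4 to 0.825 m from the base axis. Payload 7 kg.
Tool frame: the origin (TCP) lies midway between the tips of the shut fingers; the grasp point (between the pads) lies 19 mm behind it; z points along the fingers, y is the line along which they close (so a half turn about z gives the same grasp; the last joint's range is limited). The gripper opens to 88 mm and grips with 3 to 60 N. Pads are 19 mm wide; open, the fingers measure 130 mm over their backs; the gripper's body (78 mm by 193 mm) begins 47 mm behind the grasp point.
Start: joints at [85.205, 20.546, 0.682, 0, -70.136, -16.507], TCP at [0.245, 0.629, 0.227] pointing down, gripper open.
Joint ranges: [-176.03, 176.03], [-82.01, 121.73], [-58.28, 71.71], [-173.87, 95.51], [-174.79, -0.11], [-173.66, 173.66]. Speed limits (degrees/s): [136.94, 136.94, 172.46, 180, 180, 180].

### API

Orientations are given as [roll, pitch, yaw] about the fixed x, y, z axes, in that order (R = Rz(yaw) Ry(pitch) Rx(roll)).
In Python, from plant import r, eyes, workorder gives the robot as it stands.
- The arm moves only by the tool step_arm, never from a script. Its argument "plan" is a list of rows, each a list of 5 numbers: the shift along the tool's x, y, z each as a share of 25 cm, from -1 to 1, then the turn about the tool's z as a share of 60 degrees, from -1 to 1, then the finger opening in mm, from 0 to 87.6. In form: [[x, y, z, turn, jaw], ...]. A call has 1 to 12 rows; each row is the pose to reach, as a shift and turn from the pose commanded when the call began, along the tool's axes at that moment; what a row does not reach only later rows make up. A row lasts 1/12 s, in which the tool goes at most 41.7 mm and 7.16 degrees, less where a joint would pass 70% of its speed; a pose out of reach is approached as far as the arm can. A call with a number of a shift or a turn outside -1 to 1 is refused whole. A call with a gripper value outside its range is refused whole. The fingers move at their own pace and stop on an object; "newtons" is the grip in N (left out, the last holds). Time passes only in rows, so rows that repeat a pose let the fingers close. It gives the time, the measured TCP pose, the force, the opening and the grip force at its end, in the units of the state.
- r.get_state(): the state, without advancing time (a new reading comes with each control period).
- eyes.capture(name): name is "scene" or "side" or "wrist"; returns the picture (384x512x3 uint8, red, green, blue); there is no depth.
- eyes.camera_model(name): a dict with "fov_y" (degrees; the focal length in pixels is half the picture's height over the tangent of half this angle, whatever the lens; pixels are square), "cx", "cy" (the principal point, pixels), "world_to_cam" (4x4, takes a point from world to camera coordinates); the wrist camera has in their place "hand_eye" (4x4, takes a point from camera to tool coordinates, whose origin is the TCP and whose axes are the flange's). Camera axes: x right, y up, looking along -z (the intrinsics and any distortion apply to the point x, -y, -z); pixel columns grow to the right and rows downward; lengths in m; the calibration is good to about 2 mm. A picture is of the moment at which its call begins: read the wrist's pose just before it. camera_model takes no time and is no camera call.
- workorder.close_job(): hands the job in; it is judged then, once.
The state is a dict: "time_s": time; "joints": joint angles; "qd": joint speeds; "joint_torque": joint torques, N m; "tcp_pos": TCP position; "eef_rot": TCP orientation; "contact_force": force on the tool from outside, world axes, zero at the start; "moment": the same for the moment, N m; "gripper_width": finger opening in m; "gripper_force": force on a finger pad.
Only numpy, scipy, OpenCV 4.12 (cv2) and the standard library are available. Lean on these libraries where they do the work, as an engineer would, in place of code of your own. Each camera call takes 0.05 s, during which the arm holds its last target. There are 200 camera calls.

## Working session

There is one attempt and no reset: what is moved stays moved. The work goes in short steps, Python scripts to look and compute and a tool call to move; the robot and the scene stay as the last step left them, time stands still between calls to the robot, and variables do not carry over. Pictures are saved under pics/ and viewed, at most 14 in all, crops included, and the job is handed in when it is done.

Besides the shell and the picture viewer there is one more tool, called after "Request:" by a JSON object that holds its "method" and its "body", one argument or row to a line. step_arm: Moves the arm, as the interface text tells. Its arguments: {"type":"object","properties":{"plan":{"type":"array"},"newtons":{"type":"number"}},"required":["plan"]}

```bash
mkdir -p pics; ls
cat > h.py <<'E'
import numpy as np, cv2
from plant import r, eyes, workorder
from scipy.spatial.transform import Rotation as R
def cap(n,f=None):
    s=r.get_state(); im=np.array(eyes.capture(n))
    if f: cv2.imwrite('pics/'+f,im[:,:,::-1])
    return s,im
E
python3 - <<'E'
from h import *
for n in ("scene","side","wrist"):
    m=eyes.camera_model(n); print(n,{k:(np.round(v,4).tolist()) if not isinstance(v,str) else v for k,v in m.items()})
ims=[cap(n,n+'0.png')[1] for n in ("scene","side","wrist")]
print(r.get_state())
E
```

```text
pics
scene {'fov_y': 43.9228, 'cx': 254.9021, 'cy': 197.9999, 'world_to_cam': [[0.855, 0.5185, -0.0107, -0.5037], [-0.3174, 0.5394, 0.78, 0.1487], [0.4102, -0.6635, 0.6257, -1.6959], [0.0, 0.0, 0.0, 1.0]]}
side {'fov_y': 55.2744, 'cx': 253.186, 'cy': 192.4125, 'world_to_cam': [[0.8327, -0.5534, 0.0172, -0.4926], [0.3951, 0.6157, 0.6817, -0.2977], [-0.3878, -0.5609, 0.7314, -0.8296], [0.0, 0.0, 0.0, 1.0]]}
wrist {'fov_y': 62.3407, 'cx': 254.4396, 'cy': 194.9039, 'hand_eye': [[0.0005, 0.9549, 0.2969, 0.0805], [1.0, -0.0004, -0.0006, -0.0003], [-0.0004, 0.2969, -0.9549, -0.158], [0.0, 0.0, 0.0, 1.0]]}
{'time_s': 0.15, 'joints': array([ 8.52055014e+01,  2.05810121e+01,  6.47692815e-01, -1.54286087e-02,
       -7.01347285e+01, -1.65069445e+01]), 'qd': array([ 0.11332952, -0.1874157 ,  0.21864824,  0.11374138, -0.0370216 ,
       -0.02465823]), 'joint_torque': array([-1.76608337e-03, -5.83273888e+01,  2.93293029e+01,  7.00125083e+00,
        8.87717411e-03, -1.03141999e-04]), 'tcp_pos': array([0.24509778, 0.62855403, 0.22586083]), 'eef_rot': array([ 1.79930635e+02, -5.42821829e-03, -2.13066912e+01]), 'contact_force': array([-0.94725257, -0.10501303, -0.16495854]), 'moment': array([ 0.03956191, -0.01155444, -0.03311239]), 'gripper_force': 0.0, 'gripper_width': 0.08759348140028508}
```

View pics/scene0.png

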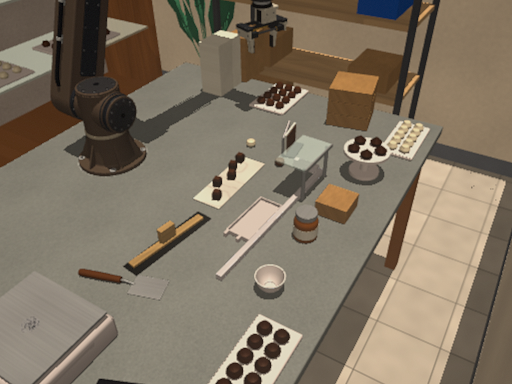

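View pics/side0.png

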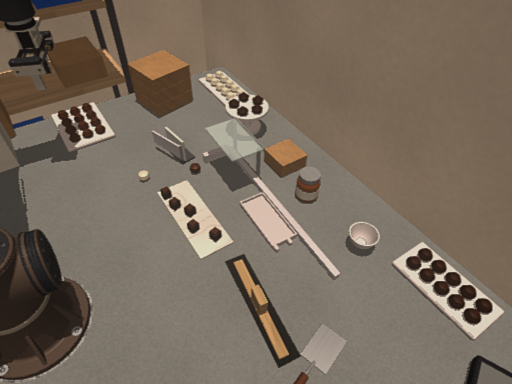

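View pics/wrist0.png

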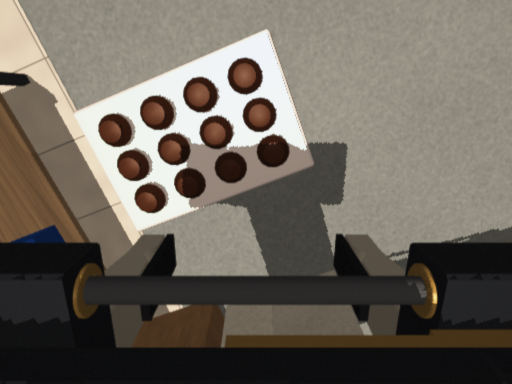

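The scene and side views agree. There are five pralines on the slab (side view at about 166,193; 175,203; 190,210; 193,226; 215,233). The tray is around (268,220), the stick fin at (260,298), the fence from (255,180) to (336,272), and the sign at (172,145). The wrist view only shows the display tray. Next I'll cast rays.

```bash
cat >> h.py <<'E'
def ray(n,uv,s=None):
    m=eyes.camera_model(n); f=192/np.tan(np.radians(m['fov_y']/2))
    uv=np.atleast_2d(uv).astype(float)
    d=np.c_[(uv[:,0]-m['cx'])/f,-(uv[:,1]-m['cy'])/f,-np.ones(len(uv))]
    if n=='wrist':
        T=np.eye(4); T[:3,:3]=R.from_euler('xyz',s['eef_rot'],degrees=True).as_matrix(); T[:3,3]=s['tcp_pos']
        C=T@np.array(m['hand_eye'])
    else: C=np.linalg.inv(np.array(m['world_to_cam']))
    return C[:3,3], d@C[:3,:3].T
def onplane(n,uv,z,s=None):
    o,d=ray(n,uv,s); return o+d*((z-o[2])/d[:,2])[:,None]
def proj(n,P,s=None):
    m=eyes.camera_model(n); f=192/np.tan(np.radians(m['fov_y']/2))
    if n=='wrist':
        T=np.eye(4); T[:3,:3]=R.from_euler('xyz',s['eef_rot'],degrees=True).as_matrix(); T[:3,3]=s['tcp_pos']
        W=np.linalg.inv(T@np.array(m['hand_eye']))
    else: W=np.array(m['world_to_cam'])
    p=np.atleast_2d(P)@W[:3,:3].T+W[:3,3]
    return np.c_[m['cx']+f*p[:,0]/-p[:,2], m['cy']-f*p[:,1]/-p[:,2]]
E
python3 - <<'E'
from h import *
np.set_printoptions(precision=3,suppress=True)
def sh(t,n,uv,z): print(t,n,onplane(n,uv,z)[:,:2].tolist() if 0 else onplane(n,uv,z)[:,:2].round(3).tolist())
sh('pral','side',[(166,192),(175,203),(190,210),(193,226),(215,234)],.02)
sh('slab','side',[(185,180),(158,191),(203,255),(231,240)],.006)
sh('slab','scene',[(233,157),(265,168),(230,205),(196,193)],.006)
sh('mat','side',[(225,262),(245,254),(299,355),(280,364)],0)
sh('mat','scene',[(202,214),(212,219),(135,270),(126,262)],0)
sh('tray','side',[(240,203),(262,194),(297,235),(275,248)],.014)
sh('fence end','side',[(336,272),(258,180)],.018)
sh('fence end','scene',[(221,272),(297,196)],.018)
sh('sign','side',[(152,133),(191,160)],.0)
sh('jar','side',[(307,197)],.0)
sh('bowl','side',[(362,250)],.0)
s=ims={}
for n,b in (('scene',(180,140,330,240)),('side',(110,110,345,370))):
    im=cv2.imread(f'pics/{n}0.png')[b[1]:b[3],b[0]:b[2]]
    k=5 if n=='scene' else 2.3
    cv2.imwrite(f'pics/{n}0z.png',cv2.resize(im,None,fx=k,fy=k,interpolation=cv2.INTER_CUBIC))
E
```

```text
pral side [[0.413, 0.198], [0.416, 0.145], [0.441, 0.098], [0.421, 0.042], [0.459, -0.014]]
slab side [[0.487, 0.227], [0.398, 0.228], [0.403, -0.047], [0.489, -0.046]]
slab scene [[0.376, 0.204], [0.506, 0.203], [0.513, -0.022], [0.387, -0.027]]
mat side [[0.442, -0.093], [0.499, -0.1], [0.457, -0.381], [0.412, -0.373]]
mat scene [[0.459, -0.095], [0.499, -0.099], [0.441, -0.372], [0.4, -0.362]]
tray side [[0.577, 0.048], [0.651, 0.043], [0.645, -0.134], [0.57, -0.135]]
fence end side [[0.654, -0.278], [0.672, 0.095]]
fence end scene [[0.652, -0.274], [0.677, 0.108]]
sign side [[0.497, 0.509], [0.548, 0.306]]
jar side [[0.767, -0.031]]
bowl side [[0.769, -0.26]]
```

View pics/scene0z.png

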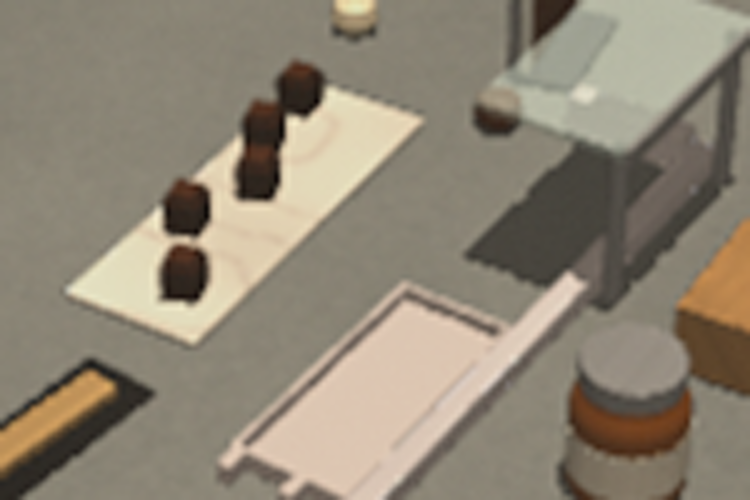

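The zoomed view confirms five pralines, and the empty tray lies just off the fence. The feed direction is close to world +y. I'll move the wrist camera over the work area.

Request:
{"method": "step_arm", "body": {
  "plan": [
    [0.8,0.64,-0.3,0.6,87],
    [0.8,0.64,-0.3,0.6,87],
    [0.8,0.64,-0.3,0.6,87],
    [0.8,0.64,-0.3,0.6,87],
    [0.8,0.64,-0.3,0.6,87],
    [0.8,0.64,-0.3,0.6,87],
    [0.8,0.64,-0.3,0.6,87],
    [0.8,0.64,-0.3,0.6,87]
  ]
}}

```text
time_s: 0.82
tcp_pos: [0.3752, 0.4046, 0.3037]
eef_rot: [-179.8, 0.1, -57.5]
contact_force: [-0.1, 1.1, 0.4]
gripper_width: 0.0871
gripper_force: 0.0
```

```bash
cat >> h.py <<'E'
def go(x,y,z,yaw):
    s=r.get_state(); M=R.from_euler('xyz',s['eef_rot'],degrees=True)
    d=M.inv().apply(np.array([x,y,z])-s['tcp_pos'])/.25
    t=(s['eef_rot'][2]-yaw+90)%180-90
    print('t',round(s['time_s'],2),'pos',s['tcp_pos'].round(4),'yaw',s['eef_rot'].round(2),'-> shift',d.round(3),'turn',round(t/60,3),'rows',int(np.ceil(max(np.linalg.norm(d)*250/41.7,abs(t)/7.16)))+1)
E
python3 -c "
from h import *
go(.52,.22,.33,-90)"
```

```text
t 0.82 pos [0.3752 0.4046 0.3037] yaw [-1.7985e+02  7.0000e-02 -5.7450e+01] -> shift [ 0.934 -0.091 -0.106] turn 0.542 rows 7
```

Request:
{"method": "step_arm", "body": {
  "plan": [
    [0.93,-0.09,-0.15,0.54,87],
    [0.93,-0.09,-0.15,0.54,87],
    [0.93,-0.09,-0.15,0.54,87],
    [0.93,-0.09,-0.15,0.54,87],
    [0.93,-0.09,-0.15,0.54,87],
    [0.93,-0.09,-0.15,0.54,87],
    [0.93,-0.09,-0.15,0.54,87],
    [0.93,-0.09,-0.15,0.54,87],
    [0.93,-0.09,-0.15,0.54,87]
  ]
}}

```text
time_s: 1.57
tcp_pos: [0.5178, 0.2239, 0.3383]
eef_rot: [179.9, -0.0, -89.7]
contact_force: [0.3, 0.7, -0.1]
gripper_width: 0.0871
gripper_force: 0.0
```

Run:
```python
from h import *
s,im=cap('wrist','w1.png'); print(s['tcp_pos'],s['eef_rot'])
im=im[:,:,::-1].copy(); cv2.imwrite('pics/w1b.png',cv2.resize(im,(768,576),interpolation=cv2.INTER_CUBIC))
```

```text
[0.51776359 0.22393834 0.33831429] [ 1.79942161e+02 -1.79108189e-02 -8.97144377e+01]
```

View pics/w1b.png

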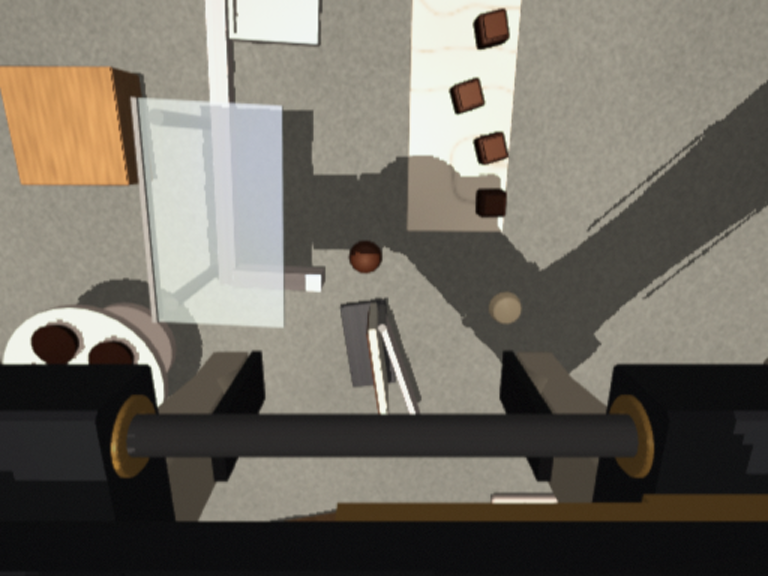

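The wrist view (768 scale) shows four pralines at (492,28), (467,96), (491,148) and (491,203). It also shows the shelf, the sign with its leg near (395,365), and a truffle at (365,257). I'll shift towards -y and go higher to see the tray and the fifth praline.

Request:
{"method": "step_arm", "body": {
  "plan": [
    [0.6,0,-0.3,0,60],
    [0.6,0,-0.3,0,60],
    [0.6,0,-0.3,0,60],
    [0.6,0,-0.3,0,60],
    [0.6,0,-0.3,0,60],
    [0.6,0,-0.3,0,60]
  ]
}}

```text
time_s: 2.12
tcp_pos: [0.5187, 0.0733, 0.4154]
eef_rot: [-179.9, 0.1, -89.7]
contact_force: [1.4, 0.3, -0.3]
gripper_width: 0.0605
gripper_force: 0.0
```

Run:
```python
from h import *
s,im=cap('wrist','w2.png'); print(s['tcp_pos'],s['eef_rot'])
im=im[:,:,::-1].copy(); cv2.imwrite('pics/w2b.png',cv2.resize(im,(768,576),interpolation=cv2.INTER_CUBIC))
```

```text
[0.51866795 0.07326863 0.41544917] [-1.79853363e+02  8.20323710e-02 -8.97483168e+01]
```

View pics/w2b.png

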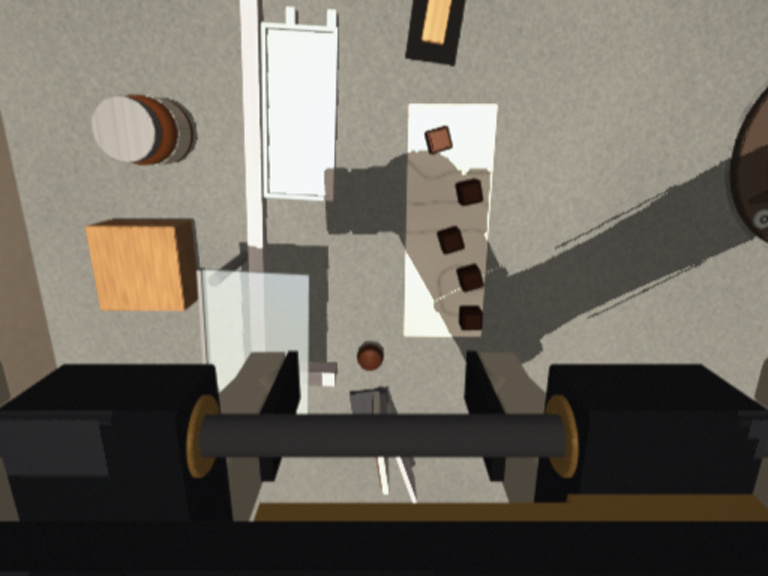

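This shows everything: the tray spans (265,25)–(337,198) with its lugs at the top, and the fence is at x≈250. The pralines are at (438,139), (469,192), (451,240), (469,278) and (470,318). Now I'll measure them.

```bash
cat >> h.py <<'E'
def prals(s,im,vmax=75,box=(.36,.53,-.1,.26)):
    hsv=cv2.cvtColor(im,cv2.COLOR_RGB2HSV); 
    m=((im.max(2)<vmax)|((hsv[:,:,1]>110)&(hsv[:,:,2]<170))).astype(np.uint8)
    m=cv2.morphologyEx(m,cv2.MORPH_OPEN,np.ones((3,3)))
    out=[]
    for c in cv2.findContours(m,cv2.RETR_EXTERNAL,cv2.CHAIN_APPROX_NONE)[0]:
        if not 60<cv2.contourArea(c)<2500: continue
        P=onplane('wrist',c[:,0,:],.026,s)[:,:2]
        q=P.mean(0)
        if not(box[0]<q[0]<box[1] and box[2]<q[1]<box[3]): continue
        (cx,cy),(w,h),a=cv2.minAreaRect((P*1000).astype(np.float32))
        out.append((round(cx),round(cy),round(w),round(h),round(a)))
    return out
E
python3 - <<'E'
from h import *
im=cv2.imread('pics/w2.png')[:,:,::-1].copy(); s=dict(tcp_pos=np.array([0.51867,0.07327,0.41545]),eef_rot=np.array([-179.853,.082,-89.748]))
print(prals(s,im))
k=1/1.5
def sh(t,uv,z): print(t,onplane('wrist',np.array(uv)*k,z,s)[:,:2].round(4).tolist())
sh('tray outer BR FR FL BL',[(263,24),(266,198),(325,201),(337,25)],.014)
sh('lug',[(291,8),(332,11)],.014)
sh('fence R/L lower',[(244,50),(258,50),(246,245),(262,245)],.018)
sh('stopwhite',[(328,380)],.03)
sh('mat',[(407,57),(453,65)],.0025); sh('stick end',[(422,42),(446,45)],.0125)
sh('slab',[(408,104),(497,104),(404,336),(484,336)],.006)
sh('truf',[(370,356)],.013); sh('jar',[(170,130)],0)
# calibrations check: stick end etc from side/scene
E
```

```text
[(415, 144, 27, 31, 17), (440, 99, 26, 29, 19), (422, 44, 28, 27, 12), (459, -12, 24, 22, 16)]
tray outer BR FR FL BL [[0.6449, -0.1262], [0.6539, 0.0536], [0.5856, 0.0567], [0.5675, -0.1256]]
lug [[0.6148, -0.1412], [0.5724, -0.1386]]
fence R/L lower [[0.6658, -0.1009], [0.651, -0.1009], [0.6804, 0.1083], [0.6614, 0.1082]]
stopwhite [[0.5867, 0.2794]]
mat [[0.493, -0.0974], [0.4426, -0.0897]]
stick end [[0.4779, -0.1103], [0.4523, -0.1075]]
slab [[0.4911, -0.0494], [0.3923, -0.0499], [0.4902, 0.2285], [0.3875, 0.2279]]
truf [[0.5338, 0.2537]]
jar [[0.7618, -0.0209]]
```

Request:
{"method": "step_arm", "body": {
  "plan": [
    [0.34,0.24,0.98,-0.26,50],
    [0.34,0.24,0.98,-0.26,50],
    [0.34,0.24,0.98,-0.26,50],
    [0.34,0.24,0.98,-0.26,50],
    [0.34,0.24,0.98,-0.26,50],
    [0.34,0.24,0.98,-0.26,50],
    [0.34,0.24,0.98,-0.26,50],
    [0.34,0.24,0.98,-0.26,50],
    [0.34,0.24,0.98,-0.26,50]
  ]
}}

```text
time_s: 2.92
tcp_pos: [0.4589, -0.0108, 0.1685]
eef_rot: [179.9, -0.0, -74.0]
contact_force: [-0.1, 0.3, 1.1]
gripper_width: 0.0501
gripper_force: 0.0
```

Run:
```python
from h import *
s,im=cap('wrist','w3.png'); print(prals(s,im)); go(.459,-.012,.02,-74)
cv2.imwrite('pics/w3b.png',cv2.imread('pics/w3.png'))
```

```text
[(422, 42, 27, 34, 13), (459, -13, 25, 29, 16)]
t 2.97 pos [ 0.4601 -0.0104  0.1697] yaw [-1.7998e+02 -3.0000e-02 -7.3990e+01] -> shift [0.004 0.006 0.599] turn 0.0 rows 5
```

View pics/w3b.png

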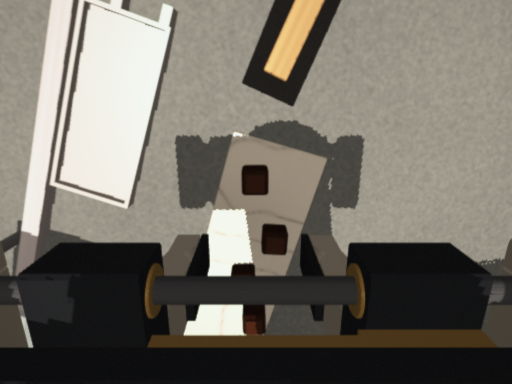

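The praline at (255,180) sits on the tool axis and is aligned with the jaws. I'll descend, grip and lift.

Request:
{"method": "step_arm", "body": {
  "plan": [
    [0.004,0.0,0.3,0,50],
    [0.004,0.0,0.6,0,50],
    [0.004,0.0,0.6,0,50],
    [0.004,0.0,0.6,0,50],
    [0.004,0.0,0.6,0,50],
    [0.004,0.0,0.6,0,10],
    [0.004,0.0,0.6,0,10],
    [0.004,0.0,0.6,0,10],
    [0.004,0.0,0.6,0,10],
    [0.004,0.0,0.6,0,10],
    [0.004,0.0,0.3,0,10],
    [0.004,0.0,0.3,0,10]
  ],
  "newtons": 12
}}

```text
time_s: 3.97
tcp_pos: [0.4586, -0.0131, 0.095]
eef_rot: [179.8, -0.0, -74.1]
contact_force: [2.9, 0.4, -0.2]
gripper_width: 0.026
gripper_force: 12.0
```

Run:
```python
from h import *
s=r.get_state(); print(s['gripper_width'],s['gripper_force'])
# slots
c=np.array([.6095,-.0343]); 
for t in (-.068,-.034,0,.034,.068): print((c+t*np.array([.0506,.9987])).round(4))
go(.6051,-.1022,.095,-92.9)
```

```text
0.0260206991286533 11.999136060476303
[ 0.6061 -0.1022]
[ 0.6078 -0.0683]
[ 0.6095 -0.0343]
[ 6.112e-01 -3.000e-04]
[0.6129 0.0336]
t 3.97 pos [ 0.4586 -0.0131  0.095 ] yaw [ 1.7983e+02 -3.0000e-02 -7.4100e+01] -> shift [ 0.503 -0.466 -0.001] turn 0.313 rows 6
```

Request:
{"method": "step_arm", "body": {
  "plan": [
    [0.503,-0.466,0,0.313,10],
    [0.503,-0.466,0,0.313,10],
    [0.503,-0.466,0,0.313,10],
    [0.503,-0.466,0,0.313,10],
    [0.503,-0.466,0,0.313,10],
    [0.503,-0.466,0,0.313,10],
    [0.503,-0.466,0.15,0.313,10],
    [0.503,-0.466,0.25,0.313,10],
    [0.503,-0.466,0.302,0.313,10],
    [0.503,-0.466,0.302,0.313,10],
    [0.503,-0.466,0.302,0.313,10]
  ]
}}

```text
time_s: 4.88
tcp_pos: [0.6052, -0.1013, 0.0189]
eef_rot: [180.0, -0.0, -92.9]
contact_force: [-0.4, 0.1, 0.6]
gripper_width: 0.0256
gripper_force: 12.0
```

Request:
{"method": "step_arm", "body": {
  "plan": [
    [0,0,0,0,36],
    [0,0,0,0,36],
    [0,0,0,0,36],
    [0,0,-0.1,0,40],
    [0,0,-0.4,0,50],
    [0,0,-0.4,0,50],
    [0,0,-0.4,0,50],
    [0,0,-0.4,0,50]
  ]
}}

```text
time_s: 5.55
tcp_pos: [0.6077, -0.1014, 0.1222]
eef_rot: [-179.6, 0.1, -92.9]
contact_force: [0.3, 0.3, -0.8]
gripper_width: 0.05
gripper_force: 0.0
```

Run:
```python
from h import *
go(.422,.043,.02,-77)
```

```text
t 5.55 pos [ 0.6077 -0.1014  0.1222] yaw [-1.7964e+02  6.0000e-02 -9.2870e+01] -> shift [-0.539  0.773  0.404] turn -0.265 rows 8
```

Request:
{"method": "step_arm", "body": {
  "plan": [
    [-0.54,0.77,0,-0.265,50],
    [-0.54,0.77,0,-0.265,50],
    [-0.54,0.77,0,-0.265,50],
    [-0.54,0.77,0,-0.265,50],
    [-0.54,0.77,0,-0.265,50],
    [-0.54,0.77,0,-0.265,50],
    [-0.54,0.77,0,-0.265,50],
    [-0.54,0.77,0,-0.265,50],
    [-0.54,0.77,0,-0.265,50]
  ]
}}

```text
time_s: 6.3
tcp_pos: [0.4208, 0.043, 0.1187]
eef_rot: [-180.0, 0.0, -76.9]
contact_force: [0.7, 0.0, 0.3]
gripper_width: 0.0501
gripper_force: 0.0
```

Run:
```python
from h import *
s,im=cap('wrist','w4.png'); print(prals(s,im,box=(.36,.7,-.2,.26))); go(.422,.043,.0195,-77)
```

```text
[(421, 43, 25, 30, 13), (495, 43, 14, 59, 1), (459, -89, 43, 14, 13), (563, -17, 112, 6, 87)]
t 6.35 pos [0.421  0.0427 0.1185] yaw [-180.     -0.    -76.98] -> shift [-0.    -0.004  0.396] turn 0.0 rows 4
```

Request:
{"method": "step_arm", "body": {
  "plan": [
    [0,0,0.2,0,50],
    [0,0,0.396,0,50],
    [0,0,0.396,0,50],
    [0,0,0.396,0,50],
    [0,0,0.396,0,10],
    [0,0,0.396,0,10],
    [0,0,0.396,0,10],
    [0,0,0.396,0,10],
    [0,0,0.396,0,10],
    [0,0,0.1,0,10],
    [0,0,0.1,0,10],
    [0,0,0.1,0,10]
  ],
  "newtons": 12
}}

```text
time_s: 7.35
tcp_pos: [0.424, 0.0445, 0.0994]
eef_rot: [-179.5, 0.1, -76.9]
contact_force: [0.8, 0.1, -0.6]
gripper_width: 0.0256
gripper_force: 12.0
```

Run:
```python
from h import *
go(.607,-.0683,.095,-92.9)
```

```text
t 7.35 pos [0.424  0.0445 0.0994] yaw [-1.7947e+02  1.0000e-01 -7.6890e+01] -> shift [ 0.605 -0.61   0.022] turn 0.267 rows 7
```

Request:
{"method": "step_arm", "body": {
  "plan": [
    [0.6,-0.625,0,0.265,10],
    [0.6,-0.625,0,0.265,10],
    [0.6,-0.625,0,0.265,10],
    [0.6,-0.625,0,0.265,10],
    [0.6,-0.625,0,0.265,10],
    [0.6,-0.625,0,0.265,10],
    [0.6,-0.625,0,0.265,10],
    [0.6,-0.625,0.15,0.265,10],
    [0.6,-0.625,0.25,0.265,10],
    [0.6,-0.625,0.295,0.265,10],
    [0.6,-0.625,0.295,0.265,10],
    [0.6,-0.625,0.295,0.265,10]
  ]
}}

```text
time_s: 8.35
tcp_pos: [0.6064, -0.0677, 0.0205]
eef_rot: [180.0, -0.0, -92.8]
contact_force: [0.9, 0.3, 0.8]
gripper_width: 0.026
gripper_force: 12.0
```

Request:
{"method": "step_arm", "body": {
  "plan": [
    [0,0,0,0,36],
    [0,0,0,0,36],
    [0,0,0,0,36],
    [0,0,-0.1,0,40],
    [0,0,-0.4,0,50],
    [0,0,-0.4,0,50],
    [0,0,-0.4,0,50],
    [0,0,-0.4,0,50],
    [0,0,-0.4,0,50]
  ]
}}

```text
time_s: 9.1
tcp_pos: [0.6064, -0.068, 0.1205]
eef_rot: [-179.9, 0.0, -92.9]
contact_force: [0.5, -0.1, -0.7]
gripper_width: 0.05
gripper_force: 0.0
```

Run:
```python
from h import *
go(.44,.099,.12,-72)
```

```text
t 9.1 pos [ 0.6064 -0.068   0.1205] yaw [-1.7993e+02  4.0000e-02 -9.2900e+01] -> shift [-0.633  0.699  0.002] turn -0.348 rows 7
```

Request:
{"method": "step_arm", "body": {
  "plan": [
    [-0.633,0.699,0,-0.348,50],
    [-0.633,0.699,0,-0.348,50],
    [-0.633,0.699,0,-0.348,50],
    [-0.633,0.699,0,-0.348,50],
    [-0.633,0.699,0,-0.348,50],
    [-0.633,0.699,0,-0.348,50],
    [-0.633,0.699,0,-0.348,50],
    [-0.633,0.699,0,-0.348,50],
    [-0.633,0.699,0,-0.348,50],
    [-0.633,0.699,0,-0.348,50]
  ]
}}

```text
time_s: 9.93
tcp_pos: [0.4403, 0.0982, 0.1194]
eef_rot: [180.0, -0.0, -72.0]
contact_force: [0.3, -0.7, -0.5]
gripper_width: 0.0499
gripper_force: 0.0
```

Run:
```python
from h import *
s,im=cap('wrist','w5.png'); print(prals(s,im,box=(.36,.7,-.2,.26))); go(.44,.099,.0195,-72)
```

```text
[(440, 98, 26, 31, 18), (500, 108, 35, 69, 14), (567, 19, 66, 5, 87), (640, 28, 35, 4, 87)]
t 9.98 pos [0.4403 0.098  0.1194] yaw [ 1.7995e+02 -2.0000e-02 -7.2080e+01] -> shift [-0.004 -0.     0.399] turn -0.001 rows 4
```

Request:
{"method": "step_arm", "body": {
  "plan": [
    [0,0,0.2,0,50],
    [0,0,0.398,0,50],
    [0,0,0.398,0,50],
    [0,0,0.398,0,50],
    [0,0,0.398,0,10],
    [0,0,0.398,0,10],
    [0,0,0.398,0,10],
    [0,0,0.398,0,10],
    [0,0,0.398,0,10],
    [0,0,0.1,0,10],
    [0,0,0.1,0,10],
    [0,0,0.1,0,10]
  ]
}}

```text
time_s: 10.98
tcp_pos: [0.4434, 0.1007, 0.1009]
eef_rot: [-179.4, 0.1, -71.9]
contact_force: [1.7, 1.2, 0.4]
gripper_width: 0.026
gripper_force: 12.0
```

Request:
{"method": "step_arm", "body": {
  "plan": [
    [0.71,-0.478,0,0.348,10],
    [0.71,-0.478,0,0.348,10],
    [0.71,-0.478,0,0.348,10],
    [0.71,-0.478,0,0.348,10],
    [0.71,-0.478,0,0.348,10],
    [0.71,-0.478,0,0.348,10],
    [0.71,-0.478,0,0.348,10],
    [0.71,-0.478,0.15,0.348,10],
    [0.71,-0.478,0.25,0.348,10],
    [0.71,-0.478,0.297,0.348,10],
    [0.71,-0.478,0.297,0.348,10],
    [0.71,-0.478,0.297,0.348,10]
  ]
}}

```text
time_s: 11.98
tcp_pos: [0.6082, -0.0327, 0.0211]
eef_rot: [180.0, -0.0, -92.8]
contact_force: [0.8, 0.4, -0.7]
gripper_width: 0.0259
gripper_force: 12.0
```

Request:
{"method": "step_arm", "body": {
  "plan": [
    [0,0,0,0,36],
    [0,0,0,0,36],
    [0,0,0,0,36],
    [0,0,-0.1,0,40],
    [0,0,-0.4,0,50],
    [0,0,-0.4,0,50],
    [0,0,-0.4,0,50],
    [0,0,-0.4,0,50],
    [0,0,-0.4,0,50]
  ]
}}

```text
time_s: 12.73
tcp_pos: [0.6083, -0.0331, 0.1213]
eef_rot: [-179.9, 0.0, -92.9]
contact_force: [0.5, 0.4, -0.0]
gripper_width: 0.05
gripper_force: 0.0
```

Run:
```python
from h import *
go(.415,.145,.12,-73)
```

```text
t 12.73 pos [ 0.6083 -0.0331  0.1213] yaw [-1.7994e+02  4.0000e-02 -9.2900e+01] -> shift [-0.672  0.808  0.005] turn -0.332 rows 8
```

Request:
{"method": "step_arm", "body": {
  "plan": [
    [-0.672,0.808,0,-0.332,50],
    [-0.672,0.808,0,-0.332,50],
    [-0.672,0.808,0,-0.332,50],
    [-0.672,0.808,0,-0.332,50],
    [-0.672,0.808,0,-0.332,50],
    [-0.672,0.808,0,-0.332,50],
    [-0.672,0.808,0,-0.332,50],
    [-0.672,0.808,0,-0.332,50],
    [-0.672,0.808,0,-0.332,50],
    [-0.672,0.808,0,-0.332,50],
    [-0.672,0.808,0,-0.332,50]
  ]
}}

```text
time_s: 13.65
tcp_pos: [0.4155, 0.1441, 0.1201]
eef_rot: [179.9, -0.0, -73.0]
contact_force: [0.2, -0.4, 0.1]
gripper_width: 0.0498
gripper_force: 0.0
```

Run:
```python
from h import *
s,im=cap('wrist','w6.png'); print(prals(s,im,box=(.36,.7,-.2,.26))); go(.415,.145,.0195,-73)
s,im=cap('side','s6.png'); cv2.imwrite('pics/s6b.png',cv2.resize(cv2.imread('pics/s6.png')[120:300,130:360],None,fx=3,fy=3,interpolation=cv2.INTER_CUBIC))
```

```text
[(410, 195, 26, 34, 1), (414, 144, 26, 31, 17), (493, 135, 10, 27, 0), (567, 47, 17, 6, 90)]
t 13.7 pos [0.4155 0.144  0.1201] yaw [ 1.7995e+02 -3.0000e-02 -7.3050e+01] -> shift [-0.005  0.001  0.402] turn -0.001 rows 4
```

View pics/s6b.png

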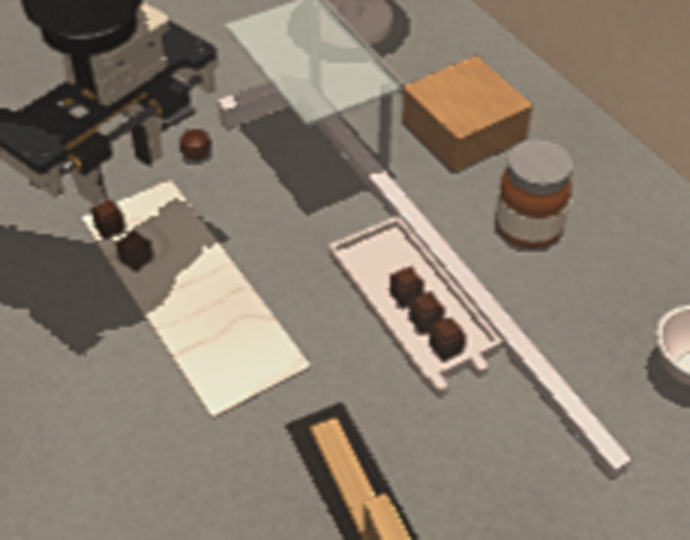

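The side view shows three pralines standing in a row in the tray and two left on the slab. Next, the fourth.

Request:
{"method": "step_arm", "body": {
  "plan": [
    [0,0,0.2,0,50],
    [0,0,0.402,0,50],
    [0,0,0.402,0,50],
    [0,0,0.402,0,50],
    [0,0,0.402,0,10],
    [0,0,0.402,0,10],
    [0,0,0.402,0,10],
    [0,0,0.402,0,10],
    [0,0,0.402,0,10],
    [0,0,0.1,0,10],
    [0,0,0.1,0,10],
    [0,0,0.1,0,10]
  ]
}}

```text
time_s: 14.75
tcp_pos: [0.4183, 0.1472, 0.1017]
eef_rot: [-179.5, 0.2, -72.9]
contact_force: [-0.1, 0.7, -0.1]
gripper_width: 0.0261
gripper_force: 12.0
```

Request:
{"method": "step_arm", "body": {
  "plan": [
    [0.78,-0.58,0,0.332,10],
    [0.78,-0.58,0,0.332,10],
    [0.78,-0.58,0,0.332,10],
    [0.78,-0.58,0,0.332,10],
    [0.78,-0.58,0,0.332,10],
    [0.78,-0.58,0,0.332,10],
    [0.78,-0.58,0,0.332,10],
    [0.78,-0.58,0.15,0.332,10],
    [0.78,-0.58,0.25,0.332,10],
    [0.78,-0.58,0.3,0.332,10],
    [0.78,-0.58,0.3,0.332,10],
    [0.78,-0.58,0.3,0.332,10]
  ]
}}

```text
time_s: 15.75
tcp_pos: [0.6108, 0.0008, 0.0207]
eef_rot: [180.0, -0.0, -92.9]
contact_force: [0.2, -0.3, 0.1]
gripper_width: 0.026
gripper_force: 12.0
```

Request:
{"method": "step_arm", "body": {
  "plan": [
    [0,0,0,0,36],
    [0,0,0,0,36],
    [0,0,0,0,36],
    [0,0,-0.1,0,40],
    [0,0,-0.4,0,50],
    [0,0,-0.4,0,50],
    [0,0,-0.4,0,50],
    [0,0,-0.4,0,50],
    [0,0,-0.4,0,50]
  ]
}}

```text
time_s: 16.5
tcp_pos: [0.6108, 0.001, 0.1213]
eef_rot: [-179.9, 0.0, -92.9]
contact_force: [0.1, -0.5, -1.3]
gripper_width: 0.0496
gripper_force: 0.0
```

Run:
```python
from h import *
go(.412,.196,.12,-88)
```

```text
t 16.5 pos [0.6108 0.001  0.1213] yaw [-1.7993e+02  5.0000e-02 -9.2890e+01] -> shift [-0.739  0.833  0.005] turn -0.082 rows 8
```

Request:
{"method": "step_arm", "body": {
  "plan": [
    [-0.739,0.833,0,-0.082,50],
    [-0.739,0.833,0,-0.082,50],
    [-0.739,0.833,0,-0.082,50],
    [-0.739,0.833,0,-0.082,50],
    [-0.739,0.833,0,-0.082,50],
    [-0.739,0.833,0,-0.082,50],
    [-0.739,0.833,0,-0.082,50],
    [-0.739,0.833,0,-0.082,50],
    [-0.739,0.833,0,-0.082,50],
    [-0.739,0.833,0,-0.082,50],
    [-0.739,0.833,0,-0.082,50]
  ]
}}

```text
time_s: 17.42
tcp_pos: [0.4125, 0.1951, 0.1201]
eef_rot: [180.0, -0.0, -88.0]
contact_force: [-0.1, -0.5, 0.4]
gripper_width: 0.0499
gripper_force: 0.0
```

Run:
```python
from h import *
s,im=cap('wrist','w7.png'); print(prals(s,im,box=(.36,.7,-.2,.26))); go(.412,.196,.0195,-88)
cv2.imwrite('pics/w7b.png',cv2.resize(cv2.imread('pics/w7.png'),None,fx=1,fy=1))
```

```text
[(410, 196, 26, 30, 1), (488, 173, 34, 3, 89)]
t 17.47 pos [0.4126 0.195  0.1201] yaw [ 1.7996e+02 -5.0000e-02 -8.8050e+01] -> shift [-0.005  0.002  0.402] turn -0.001 rows 4
```

Request:
{"method": "step_arm", "body": {
  "plan": [
    [0,0,0.2,0,50],
    [0,0,0.402,0,50],
    [0,0,0.402,0,50],
    [0,0,0.402,0,50],
    [0,0,0.402,0,10],
    [0,0,0.402,0,10],
    [0,0,0.402,0,10],
    [0,0,0.402,0,10],
    [0,0,0.402,0,10],
    [0,0,0.1,0,10],
    [0,0,0.1,0,10],
    [0,0,0.1,0,10]
  ]
}}

```text
time_s: 18.47
tcp_pos: [0.4152, 0.1985, 0.1018]
eef_rot: [-179.6, 0.4, -87.9]
contact_force: [1.1, 1.0, 0.6]
gripper_width: 0.0255
gripper_force: 12.0
```

Request:
{"method": "step_arm", "body": {
  "plan": [
    [0.673,-0.778,0,0.082,10],
    [0.673,-0.778,0,0.082,10],
    [0.673,-0.778,0,0.082,10],
    [0.673,-0.778,0,0.082,10],
    [0.673,-0.778,0,0.082,10],
    [0.673,-0.778,0,0.082,10],
    [0.673,-0.778,0,0.082,10],
    [0.673,-0.778,0.15,0.082,10],
    [0.673,-0.778,0.25,0.082,10],
    [0.673,-0.778,0.3,0.082,10],
    [0.673,-0.778,0.3,0.082,10],
    [0.673,-0.778,0.3,0.082,10]
  ]
}}

```text
time_s: 19.47
tcp_pos: [0.6125, 0.0346, 0.0207]
eef_rot: [180.0, -0.0, -92.9]
contact_force: [-0.1, 0.4, -0.5]
gripper_width: 0.0255
gripper_force: 12.0
```

Request:
{"method": "step_arm", "body": {
  "plan": [
    [0,0,0,0,36],
    [0,0,0,0,36],
    [0,0,0,0,36],
    [0,0,-0.1,0,40],
    [0,0,-0.4,0,50],
    [0,0,-0.4,0,50],
    [0,0,-0.4,0,50],
    [0,0,-0.4,0,50],
    [0,0,-0.4,0,50]
  ]
}}

```text
time_s: 20.22
tcp_pos: [0.6124, 0.0347, 0.1213]
eef_rot: [-179.9, 0.1, -92.9]
contact_force: [-1.3, -0.5, -1.0]
gripper_width: 0.0497
gripper_force: 0.0
```

Run:
```python
from h import *
go(.535,.02,.3,-92.9)
```

```text
t 20.22 pos [0.6124 0.0347 0.1213] yaw [-1.7994e+02  5.0000e-02 -9.2890e+01] -> shift [ 0.074  0.306 -0.715] turn 0.0 rows 6
```

Request:
{"method": "step_arm", "body": {
  "plan": [
    [0.1,0.3,-0.95,0,30],
    [0.1,0.3,-0.95,0,30],
    [0.1,0.3,-0.95,0,30],
    [0.1,0.3,-0.95,0,30],
    [0.1,0.3,-0.95,0,30],
    [0.1,0.3,-0.95,0,30],
    [0.1,0.3,-0.95,0,30],
    [0.1,0.3,-0.95,0,30],
    [0.1,0.3,-0.95,0,30]
  ]
}}

```text
time_s: 20.97
tcp_pos: [0.5359, 0.0135, 0.357]
eef_rot: [179.9, 0.0, -92.9]
contact_force: [-0.7, 0.5, -0.1]
gripper_width: 0.0299
gripper_force: 0.0
```

Run:
```python
from h import *
s,im=cap('wrist','w8.png'); print(s['tcp_pos'].tolist(),s['eef_rot'].tolist()); print(prals(s,im,box=(.36,.7,-.2,.26)))
cv2.imwrite('pics/w8b.png',cv2.resize(cv2.imread('pics/w8.png')[:280,:],(800,437),interpolation=cv2.INTER_CUBIC))
```

```text
[0.5359261290173659, 0.013517233497124723, 0.3570296430512958] [179.92486703609725, 0.009365848481707014, -92.8818467495658]
[(611, 34, 26, 25, 87), (609, 0, 26, 24, 85), (604, -32, 18, 25, 1), (602, -101, 22, 22, 87), (465, -141, 98, 51, 83)]
```

View pics/w8b.png

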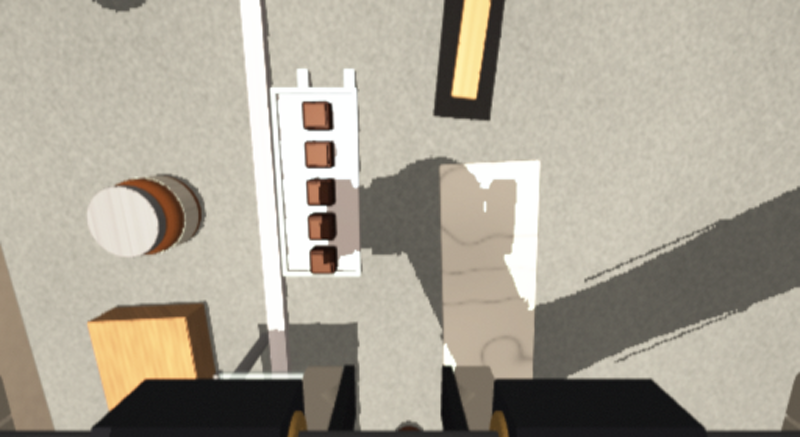

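All five pralines stand in the tray in one row, at (317,115) to (322,260) in this crop, and the tray is a few millimetres off the fence at its left. I'll nudge the tray against the fence with closed fingers.

Request:
{"method": "step_arm", "body": {
  "plan": [
    [0.19,0.034,0.95,0,0],
    [0.19,0.034,0.95,0,0],
    [0.19,0.034,0.95,0,0],
    [0.19,0.034,0.95,0,0],
    [0.19,0.034,0.95,0,0],
    [0.19,0.034,0.95,0,0],
    [0.19,0.034,0.95,0,0],
    [0.19,0.034,0.95,0,0]
  ]
}}

```text
time_s: 21.68
tcp_pos: [0.5239, -0.0344, 0.1184]
eef_rot: [179.6, -0.1, -92.9]
contact_force: [0.1, -0.0, 2.1]
gripper_width: 0.0004
gripper_force: 0.0
```

Request:
{"method": "step_arm", "body": {
  "plan": [
    [0,0,0.22,0,0],
    [0,0,0.448,0,0],
    [0,0,0.448,0,0],
    [0,0,0.448,0,0],
    [0,-0.04,0.448,0,0],
    [0,-0.06,0.448,0,0],
    [0,-0.07,0.448,0,0],
    [0,-0.08,0.448,0,0]
  ]
}}

```text
time_s: 22.35
tcp_pos: [0.5478, -0.0341, 0.0109]
eef_rot: [-179.8, 0.1, -92.9]
contact_force: [-0.5, -0.6, 0.3]
gripper_width: 0.0004
gripper_force: 0.0
```

Request:
{"method": "step_arm", "body": {
  "plan": [
    [0,-0.008,0,0,0],
    [0,-0.016,0,0,0]
  ]
}}

```text
time_s: 22.52
tcp_pos: [0.5502, -0.0347, 0.0096]
eef_rot: [-179.9, 0.0, -92.9]
contact_force: [-0.0, -0.0, 0.5]
gripper_width: 0.0003
gripper_force: 0.0
```

Request:
{"method": "step_arm", "body": {
  "plan": [
    [0,-0.008,0,0,0],
    [0,-0.012,0,0,0]
  ]
}}

```text
time_s: 22.68
tcp_pos: [0.5528, -0.035, 0.0089]
eef_rot: [-180.0, 0.0, -92.9]
contact_force: [0.4, -0.2, 0.1]
gripper_width: 0.0004
gripper_force: 0.0
```

Request:
{"method": "step_arm", "body": {
  "plan": [
    [0,-0.008,0,0,0],
    [0,-0.012,0,0,0]
  ]
}}

```text
time_s: 22.85
tcp_pos: [0.5556, -0.0352, 0.0086]
eef_rot: [180.0, -0.0, -92.9]
contact_force: [0.7, -0.7, 0.3]
gripper_width: 0.0004
gripper_force: 0.0
```

Request:
{"method": "step_arm", "body": {
  "plan": [
    [0,-0.008,0,0,0],
    [0,-0.012,0,0,0],
    [0,-0.012,0,0,0]
  ]
}}

```text
time_s: 23.1
tcp_pos: [0.5578, -0.0355, 0.0083]
eef_rot: [179.9, -0.0, -92.9]
contact_force: [-2.3, -0.3, 2.9]
gripper_width: 0.0006
gripper_force: 1.5
```

Request:
{"method": "step_arm", "body": {
  "plan": [
    [0,-0.008,0,0,0],
    [0,-0.012,0,0,0],
    [0,-0.012,0,0,0]
  ]
}}

```text
time_s: 23.35
tcp_pos: [0.5592, -0.0359, 0.0081]
eef_rot: [179.8, -0.0, -92.9]
contact_force: [-8.5, 1.8, 5.1]
gripper_width: 0.0006
gripper_force: 4.2
```

Run:
```python
from h import *
s,im=cap('side','s9.png'); cv2.imwrite('pics/s9b.png',cv2.resize(cv2.imread('pics/s9.png')[150:280,190:350],None,fx=4,fy=4,interpolation=cv2.INTER_CUBIC))
```

```text
(no output)
```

View pics/s9b.png

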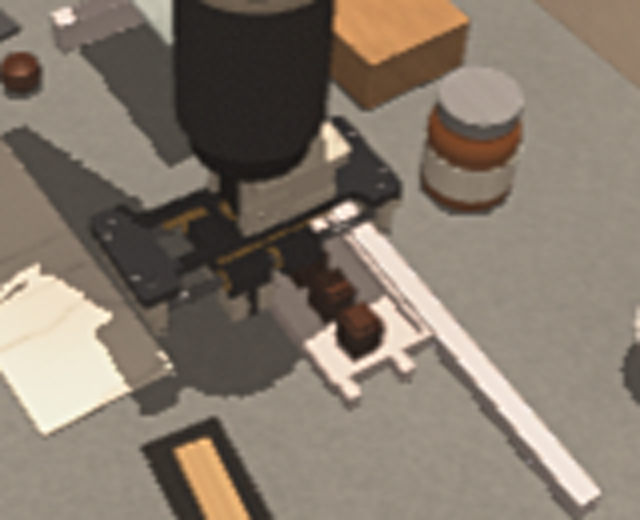

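The tray now sits against the fence, with 8.5 N reaction. I'll back off and look at the stick.

Request:
{"method": "step_arm", "body": {
  "plan": [
    [0,0.08,0,0,0],
    [0,0.1,-0.1,0,0],
    [0,0.1,-0.4,0,20],
    [0,0.38,-0.9,0,45],
    [0.2,0.38,-0.98,0,45],
    [0.2,0.38,-0.98,0,45],
    [0.2,0.38,-0.98,0,45],
    [0.2,0.38,-0.98,0,45],
    [0.2,0.38,-0.98,0,45],
    [0.2,0.38,-0.98,0,45],
    [0.2,0.38,-0.98,0,45]
  ]
}}

```text
time_s: 24.32
tcp_pos: [0.4643, -0.0805, 0.2537]
eef_rot: [-179.9, 0.0, -92.9]
contact_force: [-0.3, -0.4, 0.2]
gripper_width: 0.0447
gripper_force: 0.0
```

Run:
```python
from h import *
s,im=cap('wrist','w10.png'); print(s['tcp_pos'].tolist(),s['eef_rot'].tolist())
hsv=cv2.cvtColor(im,cv2.COLOR_RGB2HSV)
wood=((hsv[:,:,0]>8)&(hsv[:,:,0]<28)&(hsv[:,:,1]>90)&(hsv[:,:,2]>90)).astype(np.uint8)
wood=cv2.morphologyEx(wood,cv2.MORPH_OPEN,np.ones((3,3)))
for c in cv2.findContours(wood,0,2)[0]:
    if cv2.contourArea(c)>150: print('wood',cv2.contourArea(c),cv2.boundingRect(c)); 
white=(im.min(2)>200).astype(np.uint8)
cv2.imwrite('pics/w10b.png',cv2.resize(cv2.imread('pics/w10.png')[:300],(800,469),interpolation=cv2.INTER_CUBIC))
```

```text
[0.4643000705424164, -0.08051677631414432, 0.25368296935688306] [-179.92386984050836, 0.03770757378223151, -92.90125514460036]
wood 660.0 (18, 304, 25, 44)
wood 362.5 (0, 206, 31, 50)
wood 154.5 (130, 176, 15, 13)
wood 191.5 (126, 147, 16, 15)
wood 1744.0 (243, 42, 29, 96)
wood 801.5 (252, 0, 25, 42)
```

View pics/w10b.png

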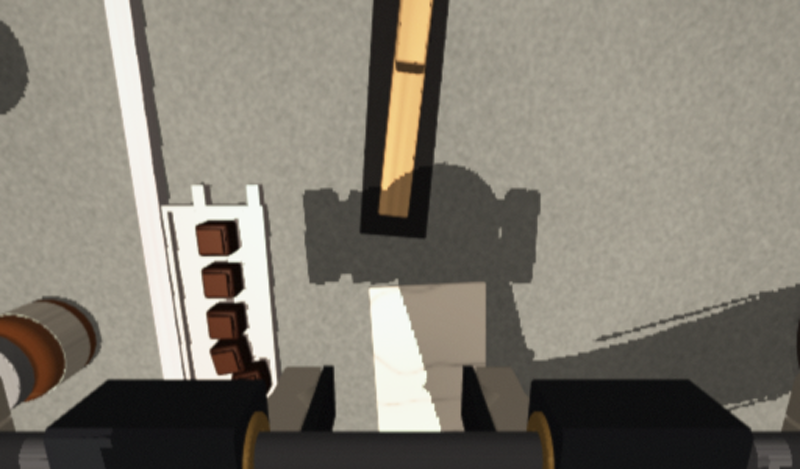

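The tray is flush with the fence: its back corner is at (162,205) and its lugs at (197,190) and (252,190). The stick's near end is at (393,216) and its fin front at (410,63).

Run:
```python
from h import *
s=dict(tcp_pos=np.array([0.4643,-.0805,.2537]),eef_rot=np.array([-179.924,.038,-92.901])); k=.64
def sh(t,uv,z): print(t,onplane('wrist',np.array(uv)*k,z,s)[:,:2].round(4).tolist())
sh('tray back corners R,L',[(163,206),(264,206)],.014)
sh('lug tips R(in,out) L(in,out)',[(203,187),(192,187),(247,187),(259,187)],.014)
sh('stick end',[(378,215),(407,218)],.0125)
sh('fin front top',[(396,61),(424,64)],.0585)
sh('stick sides @row150',[(385,150),(414,150)],.0125)
sh('mat end',[(361,233),(426,237)],.0025)
sh('fence face pts',[(130,0),(168,205)],.018)
sh('fence face bottom',[(142,0),(172,205)],.018)
```

```text
tray back corners R,L [[0.6481, -0.1279], [0.5682, -0.1239]]
lug tips R(in,out) L(in,out) [[0.614, -0.1409], [0.6226, -0.1413], [0.5796, -0.1392], [0.5702, -0.1387]]
stick end [[0.4786, -0.1122], [0.4556, -0.1087]]
fin front top [[0.4587, -0.2158], [0.4407, -0.2132]]
stick sides @row150 [[0.4702, -0.1614], [0.4479, -0.1603]]
mat end [[0.494, -0.097], [0.4404, -0.091]]
fence face pts [[0.6421, -0.2701], [0.6421, -0.1288]]
fence face bottom [[0.6338, -0.2697], [0.639, -0.1287]]
```

Request:
{"method": "step_arm", "body": {
  "plan": [
    [0.637,0.035,0.3,0.093,45],
    [0.637,0.035,0.4,0.093,45],
    [0.637,0.035,0.55,0.093,45],
    [0.637,0.035,0.6,0.093,45],
    [0.637,0.035,0.6,0.093,45],
    [0.637,0.035,0.6,0.093,45],
    [0.637,0.035,0.6,0.093,45],
    [0.637,0.035,0.6,0.093,45]
  ]
}}

```text
time_s: 25.03
tcp_pos: [0.4464, -0.2394, 0.1017]
eef_rot: [179.7, -0.0, -98.5]
contact_force: [0.3, 0.2, 0.6]
gripper_width: 0.045
gripper_force: 0.0
```

Run:
```python
from h import *
go(.4475,-.239,.018,-98.5)
for n in('scene','side'):
    s,im=cap(n); hsv=cv2.cvtColor(im,cv2.COLOR_RGB2HSV)
im2=cv2.imread('pics/scene0.png')
# fin top from both cameras: predicted pixel of the fin top centre
P=np.array([[.4475,-.239,.0585],[.4475+.13*.148,-.239+.13*.989,.0125],[.4475-.13*.148,-.239-.13*.989,.0125]])
print(proj('scene',P).round(1),proj('side',P).round(1))
for n in('scene','side'):
    im=cv2.imread(f'pics/{n}0.png'); hsv=cv2.cvtColor(im,cv2.COLOR_BGR2HSV)
    m=((hsv[:,:,0]>10)&(hsv[:,:,0]<25)&(hsv[:,:,1]>90)&(hsv[:,:,2]>90)).astype(np.uint8)
    for c in cv2.findContours(m,0,2)[0]:
        x,y,w,h=cv2.boundingRect(c)
        if cv2.contourArea(c)>40 and y>200: print(n,x,y,w,h,cv2.minAreaRect(c))
```

```text
t 25.03 pos [ 0.4464 -0.2394  0.1017] yaw [ 1.7974e+02 -2.0000e-02 -9.8520e+01] -> shift [-0.002 -0.005  0.335] turn -0.0 rows 4
[[166.1 225.7]
 [200.7 214.5]
 [131.7 264. ]] [[259.1 293.7]
 [236.6 259.9]
 [285.  355.1]]
scene 79 269 42 11 ((99.34615325927734, 273.76922607421875), (41.380496978759766, 4.118438720703125), 11.309932708740234)
scene 294 217 24 12 ((305.4649658203125, 222.77114868164062), (23.33953857421875, 10.579984664916992), 2.602562189102173)
scene 129 214 74 53 ((162.6685028076172, 235.44581604003906), (18.075584411621094, 86.76019287109375), 55.069061279296875)
side 37 336 40 34 ((55.51976776123047, 352.1696472167969), (11.567380905151367, 49.78634262084961), 53.61565017700195)
side 258 310 31 49 ((272.70001220703125, 333.9000549316406), (50.535133361816406, 11.180339813232422), 63.43495178222656)
side 233 259 35 47 ((250.50003051757812, 283.00006103515625), (53.21841049194336, 14.310833930969238), 63.43495178222656)
```

Request:
{"method": "step_arm", "body": {
  "plan": [
    [0,-0.004,0.15,0,45],
    [0,-0.004,0.28,0,45],
    [0,-0.004,0.338,0,45],
    [0,-0.004,0.338,0,45],
    [0,-0.004,0.338,0,45],
    [0,-0.004,0.338,0,5],
    [0,-0.004,0.338,0,5],
    [0,-0.004,0.338,0,5],
    [0,-0.004,0.338,0,5],
    [0,-0.004,0.338,0,5],
    [0,-0.004,0.338,0,5]
  ],
  "newtons": 45
}}

```text
time_s: 26.05
tcp_pos: [0.4486, -0.2394, 0.0199]
eef_rot: [-179.9, -0.0, -98.5]
contact_force: [-1.5, 2.0, 7.7]
gripper_width: 0.0199
gripper_force: 44.9
```

Run:
```python
from h import *
print(r.get_state()['contact_force'])
go(.588,-.2863,.06,-92.9)
```

```text
[-1.51989897  2.00602042  7.67349969]
t 26.05 pos [ 0.4486 -0.2394  0.0199] yaw [-179.95   -0.    -98.46] -> shift [ 0.103 -0.579 -0.16 ] turn -0.093 rows 5
```

Request:
{"method": "step_arm", "body": {
  "plan": [
    [0,0,-0.15,0,5],
    [0,0,-0.25,0,5],
    [0.12,-0.3,-0.25,-0.093,5],
    [0.125,-0.5,-0.25,-0.093,5],
    [0.125,-0.575,-0.25,-0.093,5],
    [0.125,-0.575,-0.25,-0.093,5],
    [0.125,-0.575,-0.25,-0.093,5],
    [0.125,-0.575,-0.25,-0.093,5],
    [0.125,-0.575,-0.25,-0.093,5],
    [0.125,-0.575,-0.25,-0.093,5]
  ]
}}

```text
time_s: 26.88
tcp_pos: [0.5848, -0.2911, 0.0814]
eef_rot: [179.9, 0.0, -92.9]
contact_force: [0.1, 0.1, -1.5]
gripper_width: 0.0194
gripper_force: 44.9
```

Run:
```python
from h import *
go(.588,-.292,.019,-92.9)
s,im=cap('side','s11.png'); s,w=cap('wrist','w11.png')
a=cv2.resize(cv2.imread('pics/s11.png')[150:350,180:380],(400,400),interpolation=cv2.INTER_CUBIC)
b=cv2.resize(cv2.imread('pics/w11.png'),(400,300)); b=cv2.copyMakeBorder(b,0,100,0,0,0)
cv2.imwrite('pics/c11.png',np.hstack([a,b]))
```

```text
t 26.88 pos [ 0.5848 -0.2911  0.0814] yaw [ 1.7995e+02  2.0000e-02 -9.2890e+01] -> shift [ 0.003 -0.013  0.25 ] turn 0.0 rows 3
```

View pics/c11.png

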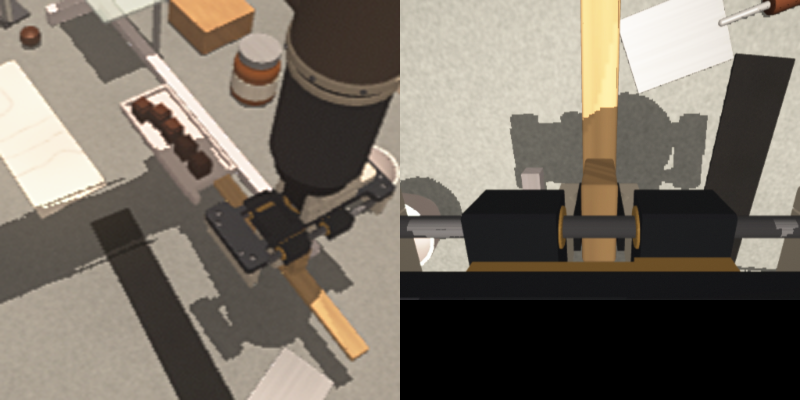

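The stick is held straight and centred under the gripper. In the wrist half the palette-knife blade corner is at about (621,25) and (638,92), so I'll check its clearance before lowering.

Run:
```python
from h import *
s=r.get_state()
uv=(np.array([(621,25),(638,92)])-[400,0])*1.28
print(onplane('wrist',uv,.002,s))
q=np.array([.5908,-.2911]); f=np.array([.0506,.9987]); n=np.array([f[1],-f[0]])
print('rear -x corner',q-.13*f-.012*n)
```

```text
[[ 0.55973953 -0.41196729  0.002     ]
 [ 0.54518943 -0.35466088  0.002     ]]
rear -x corner [ 0.5722376 -0.4203238]
```

There is about 12 mm of clearance. I'll lower the stick behind the pocket.

Request:
{"method": "step_arm", "body": {
  "plan": [
    [0,-0.024,0.1,0,5],
    [0,-0.024,0.2,0,5],
    [0,-0.024,0.242,0,5],
    [0,-0.024,0.242,0,5],
    [0,-0.024,0.242,0,5]
  ]
}}

```text
time_s: 27.4
tcp_pos: [0.5917, -0.2917, 0.0214]
eef_rot: [180.0, -0.0, -92.9]
contact_force: [-0.3, 0.5, -0.8]
gripper_width: 0.0198
gripper_force: 45.0
```

Run:
```python
from h import *
s,im=cap('side','s12.png'); s,_=cap('scene','c12.png'); print(s['tcp_pos'],s['contact_force'])
a=cv2.resize(cv2.imread('pics/s12.png')[190:310,220:340],(480,480),interpolation=cv2.INTER_CUBIC)
cv2.imwrite('pics/c12b.png',a)
```

```text
[ 0.59221269 -0.29187522  0.0221098 ] [ 0.03056297 -0.32906406 -1.47937599]
```

View pics/c12b.png

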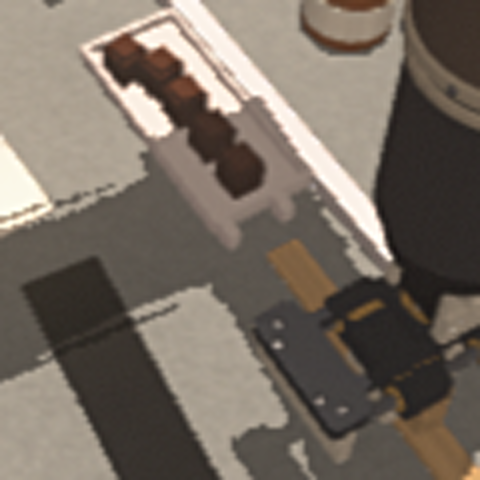

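Run:
```python
from h import *
t=lambda l:np.array(l)/4+[220,190]
for n,uv in (('stick front L,R',[(268,254),(301,240)]),('lug tips L,R',[(231,246),(286,219)]),('lug outer edges',[(220,238),(298,212)]),('inner corner',[(237,218),(273,203)])):
    print(n,onplane('side',t(uv),.014)[:,:2].round(4).tolist())
c=cv2.imread('pics/c12.png')[200:270,170:270]; cv2.imwrite('pics/c12z.png',cv2.resize(c,(800,560),interpolation=cv2.INTER_CUBIC))
```

```text
stick front L,R [[0.5864, -0.1662], [0.6112, -0.1693]]
lug tips L,R [[0.5698, -0.1481], [0.6131, -0.1508]]
lug outer edges [[0.5675, -0.1392], [0.6233, -0.1507]]
inner corner [[0.5862, -0.1325], [0.6137, -0.1358]]
```

View pics/c12z.png

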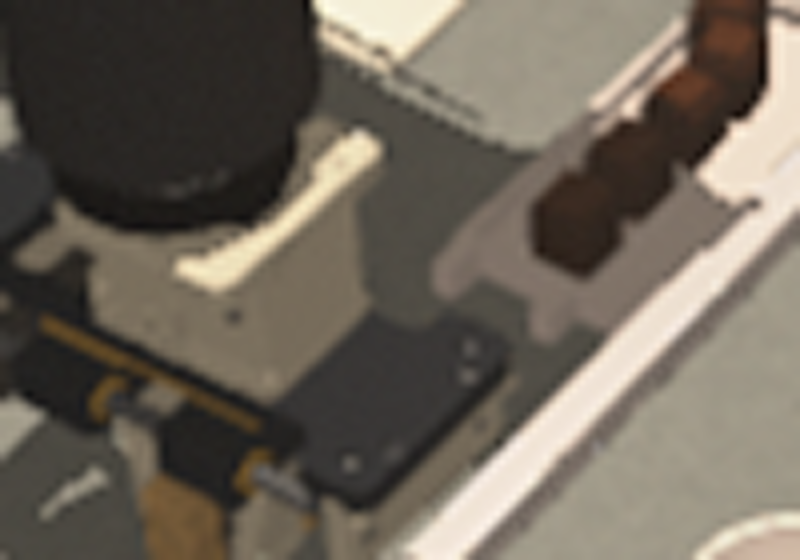

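Seen with the side-view rays, the stick end is a little to the +x side of the pocket middle. I'll shift it 2 mm and advance slowly, watching at what travel it touches: about 21 mm would mean a lug, about 36 mm the pocket face.

Request:
{"method": "step_arm", "body": {
  "plan": [
    [0,0.008,0,0,5],
    [-0.024,0.008,0,0,5],
    [-0.048,0.008,0,0,5],
    [-0.072,0.008,0,0,5],
    [-0.096,0.008,0,0,5],
    [-0.112,0.008,0,0,5],
    [-0.112,0.008,0,0,5]
  ]
}}

```text
time_s: 28.08
tcp_pos: [0.5915, -0.2625, 0.0212]
eef_rot: [-180.0, 0.0, -92.8]
contact_force: [-1.0, -0.8, -2.2]
gripper_width: 0.0197
gripper_force: 45.0
```

Request:
{"method": "step_arm", "body": {
  "plan": [
    [-0.012,0,0,0,5],
    [-0.02,0,0,0,5],
    [-0.02,0,0,0,5]
  ]
}}

```text
time_s: 28.33
tcp_pos: [0.5916, -0.2584, 0.021]
eef_rot: [180.0, 0.0, -92.9]
contact_force: [0.6, -0.3, -2.4]
gripper_width: 0.0198
gripper_force: 45.0
```

Request:
{"method": "step_arm", "body": {
  "plan": [
    [-0.012,0,0,0,5],
    [-0.02,0,0,0,5],
    [-0.02,0,0,0,5]
  ]
}}

```text
time_s: 28.58
tcp_pos: [0.5918, -0.2537, 0.0211]
eef_rot: [180.0, -0.0, -92.9]
contact_force: [-0.4, -0.7, -1.9]
gripper_width: 0.0196
gripper_force: 45.0
```

```bash
cat >> h.py <<'E'
def front(im):
    # centroid (z~.02) of the dark chocolate row in the tray in the side view
    mx=im.max(2).astype(int); sat=mx-im.min(2)
    m=((mx<95)&(sat>14)&(im[:,:,0]>im[:,:,2]+10)).astype(np.uint8)
    P=np.argwhere(m)[:,::-1]; W=onplane('side',P,.025)
    k=(W[:,0]>.585)&(W[:,0]<.64)&(W[:,1]>-.12)&(W[:,1]<.12)
    W=W[k]; y=W[:,1]; return len(y),np.percentile(y,[2,50,98]).round(4),W[:,0].mean().round(4)
E
python3 - <<'E'
from h import *
print(front(cv2.imread('pics/s12.png')[:,:,::-1]))
s,im=cap('side','s13.png'); print(front(im))
E
```

```text
(417, array([-0.1174, -0.0596,  0.0281]), np.float64(0.6042))
(482, array([-0.1167, -0.0502,  0.0596]), np.float64(0.6054))
```

Run:
```python
from h import *
a=cv2.imread('pics/s12.png');b=cv2.imread('pics/s13.png')
# brightness profile along the tray's left inner strip & across the front rim, along feed axis at sled x=+20 (z=.005..)
f=np.array([.0506,.9987]); n=np.array([f[1],-f[0]])
c=np.array([.6127,-.0361])
for off in(-.028,.025):
  for im in(a,b):
    ys=np.arange(.03,.13,.003)
    P=np.array([np.r_[c+t*f+off*n,.01] for t in ys]); uv=proj('side',P).astype(np.float32)
    print(off,cv2.remap(im.max(2),uv[:,0].reshape(-1,1),uv[:,1].reshape(-1,1),cv2.INTER_LINEAR).ravel().tolist())
```

```text
-0.028 [251, 253, 252, 232, 159, 100, 88, 80, 81, 79, 91, 81, 75, 99, 166, 214, 234, 204, 160, 199, 228, 203, 178, 170, 170, 172, 173, 172, 171, 171, 173, 174, 174, 175]
-0.028 [239, 255, 255, 255, 197, 131, 92, 80, 78, 67, 75, 71, 67, 69, 93, 139, 211, 223, 181, 166, 206, 232, 193, 170, 164, 166, 166, 166, 166, 167, 168, 168, 169, 170]
0.025 [252, 254, 254, 249, 249, 250, 253, 254, 254, 253, 253, 251, 251, 251, 251, 253, 242, 197, 153, 178, 242, 212, 185, 177, 176, 176, 174, 172, 172, 173, 173, 174, 174, 175]
0.025 [251, 253, 253, 252, 254, 248, 252, 251, 253, 253, 252, 251, 250, 249, 248, 250, 253, 249, 180, 154, 206, 222, 194, 173, 170, 171, 169, 167, 167, 168, 169, 169, 169, 169]
```

The tray moved about 3 mm for 38 mm of stick travel, so contact came at 35 mm and the stick end is in the pocket on the back face. I'll feed along the fence with a slight bias towards it.

Request:
{"method": "step_arm", "body": {
  "plan": [
    [-0.01,-0.008,0,0,5],
    [-0.03,-0.012,0,0,5],
    [-0.05,-0.014,0,0,5],
    [-0.07,-0.016,0,0,5],
    [-0.09,-0.016,0,0,5],
    [-0.11,-0.016,0,0,5],
    [-0.13,-0.016,0,0,5],
    [-0.15,-0.016,0,0,5],
    [-0.16,-0.016,0,0,5]
  ]
}}

```text
time_s: 29.38
tcp_pos: [0.5981, -0.2131, 0.0212]
eef_rot: [-180.0, 0.0, -92.9]
contact_force: [-1.1, -2.2, -2.0]
gripper_width: 0.02
gripper_force: 45.0
```

```bash
cat >> h.py <<'E'
F=np.array([.0506,.9987]); N=np.array([F[1],-F[0]]); C0=np.array([.6127,-.0361])
def prof(im,a,b):
    P=np.array([np.r_[p,.014] for p in np.linspace(a,b,40)]); uv=proj('side',P).astype(np.float32)
    return cv2.remap(im.max(2),uv[:,0].reshape(-1,1),uv[:,1].reshape(-1,1),cv2.INTER_LINEAR).ravel()
def across(im,y,lo=-.06,hi=.07):
    c=C0+(y-C0[1])*F; return prof(im,c+lo*N,c+hi*N)
E
python3 - <<'E'
from h import *
s=r.get_state();print(s['contact_force'],s['tcp_pos'],s['eef_rot'])
s,im=cap('side','s14.png')
for y in(-.08,-.04,0.05,.09): print(y,across(im,y).tolist())
P=prof(im,C0+.06*F-.028*N,C0+.18*F-.028*N); print(P.tolist())
E
```

```text
[-1.13136171 -2.15217421 -2.00232443] [ 0.59809707 -0.21305816  0.02116462] [-1.79976850e+02  5.74276297e-03 -9.28570025e+01]
-0.08 [88, 87, 88, 87, 89, 102, 118, 131, 137, 138, 137, 138, 138, 135, 139, 134, 140, 135, 140, 136, 138, 137, 138, 178, 224, 251, 252, 253, 212, 196, 238, 196, 237, 248, 248, 247, 169, 68, 39, 42]
-0.04 [90, 90, 90, 88, 87, 100, 118, 129, 138, 138, 138, 140, 138, 108, 66, 52, 50, 52, 57, 62, 60, 57, 67, 117, 217, 251, 248, 249, 218, 152, 197, 207, 239, 248, 247, 248, 246, 200, 162, 161]
0.05 [162, 164, 165, 163, 152, 123, 141, 212, 197, 85, 50, 55, 64, 53, 50, 52, 57, 63, 62, 66, 65, 67, 59, 100, 213, 251, 250, 243, 176, 168, 218, 224, 242, 250, 249, 251, 244, 192, 155, 158]
0.09 [164, 164, 164, 164, 163, 155, 154, 206, 229, 194, 175, 180, 176, 177, 178, 174, 176, 151, 161, 181, 183, 188, 173, 179, 176, 173, 184, 182, 182, 210, 229, 221, 237, 249, 249, 250, 242, 200, 162, 162]
[138, 175, 250, 253, 254, 250, 184, 111, 56, 52, 49, 52, 50, 53, 45, 51, 53, 94, 140, 156, 139, 155, 206, 226, 163, 110, 85, 89, 92, 91, 92, 92, 93, 93, 92, 92, 93, 93, 93, 93]
```

The tray stays parallel to the fence at an unchanged distance, with side force about -1 N and push about 2 N. I'll keep feeding.

Request:
{"method": "step_arm", "body": {
  "plan": [
    [-0.02,-0.003,0,0,5],
    [-0.045,-0.006,0,0,5],
    [-0.07,-0.006,0,0,5],
    [-0.095,-0.006,0,0,5],
    [-0.12,-0.006,0,0,5],
    [-0.145,-0.006,0,0,5],
    [-0.17,-0.006,0,0,5],
    [-0.195,-0.006,0,0,5],
    [-0.22,-0.006,0,0,5],
    [-0.24,-0.006,0,0,5]
  ]
}}

```text
time_s: 30.27
tcp_pos: [0.6021, -0.1533, 0.0211]
eef_rot: [180.0, -0.0, -92.9]
contact_force: [-2.1, -3.7, -0.2]
gripper_width: 0.02
gripper_force: 45.0
```

Run:
```python
from h import *
s=r.get_state();print(s['contact_force'],s['tcp_pos'],s['eef_rot'])
s,im=cap('side','s15.png')
for y in(-.02,0.,.02,.06,.1): print(y,across(im,y).tolist())
P=prof(im,C0+.14*F-.028*N,C0+.26*F-.028*N); print(P.tolist())
```

```text
[-2.11236248 -3.73919049 -0.24291618] [ 0.60209406 -0.15333344  0.02107755] [ 1.79973021e+02 -4.03013072e-03 -9.28639458e+01]
-0.02 [85, 85, 85, 84, 85, 98, 115, 126, 133, 133, 133, 133, 135, 135, 119, 121, 118, 117, 119, 135, 202, 242, 249, 246, 244, 245, 247, 247, 218, 181, 199, 169, 225, 250, 238, 148, 41, 36, 44, 44]
0.0 [83, 84, 84, 82, 85, 99, 115, 127, 133, 133, 134, 134, 134, 101, 50, 42, 46, 49, 50, 48, 48, 45, 44, 100, 207, 246, 246, 244, 209, 172, 215, 224, 236, 245, 245, 249, 231, 130, 42, 38]
0.02 [85, 85, 85, 85, 87, 100, 117, 128, 134, 134, 133, 135, 132, 100, 59, 45, 47, 49, 54, 59, 56, 56, 62, 115, 209, 248, 247, 243, 178, 142, 212, 210, 240, 246, 245, 247, 243, 193, 151, 115]
0.06 [87, 87, 86, 84, 84, 98, 116, 129, 135, 135, 135, 136, 132, 101, 57, 46, 48, 50, 52, 52, 50, 63, 137, 224, 241, 246, 245, 247, 215, 163, 210, 197, 233, 247, 246, 248, 239, 198, 159, 157]
0.1 [159, 159, 157, 158, 154, 125, 146, 230, 226, 217, 226, 219, 138, 65, 45, 49, 49, 51, 50, 51, 54, 55, 73, 141, 221, 248, 254, 246, 184, 149, 200, 204, 239, 247, 247, 249, 228, 164, 138, 157]
[103, 65, 45, 48, 47, 48, 46, 49, 42, 48, 50, 65, 93, 111, 121, 128, 121, 100, 88, 87, 88, 89, 89, 89, 89, 89, 89, 90, 90, 88, 88, 88, 88, 88, 88, 88, 88, 87, 87, 88]
```

Request:
{"method": "step_arm", "body": {
  "plan": [
    [-0.02,0,0,0,5],
    [-0.045,0,0,0,5],
    [-0.07,0,0,0,5],
    [-0.095,0,0,0,5],
    [-0.12,0,0,0,5],
    [-0.145,0,0,0,5],
    [-0.17,0,0,0,5],
    [-0.195,0,0,0,5],
    [-0.22,0,0,0,5],
    [-0.24,0,0,0,5]
  ]
}}

```text
time_s: 31.15
tcp_pos: [0.605, -0.0939, 0.021]
eef_rot: [180.0, -0.0, -92.9]
contact_force: [-3.3, -4.2, 1.9]
gripper_width: 0.0196
gripper_force: 45.0
```

Run:
```python
from h import *
s=r.get_state();print(s['contact_force'],s['tcp_pos'],s['eef_rot'])
s,im=cap('side','s16.png')
for y in(.04,.06,.08,.1): print(y,across(im,y).tolist())
```

```text
[-3.30601844 -4.22422035  1.91337088] [ 0.60497997 -0.09385682  0.0210347 ] [ 1.79960765e+02 -1.09899248e-02 -9.28796419e+01]
0.04 [83, 81, 83, 82, 80, 94, 114, 126, 132, 131, 131, 132, 130, 113, 111, 116, 117, 148, 159, 171, 207, 238, 244, 242, 241, 243, 246, 242, 203, 178, 204, 206, 233, 227, 116, 30, 27, 35, 39, 43]
0.06 [84, 83, 83, 81, 81, 93, 113, 126, 131, 131, 130, 130, 128, 99, 53, 40, 45, 48, 54, 59, 61, 53, 57, 103, 200, 245, 243, 244, 211, 159, 205, 191, 230, 247, 246, 201, 104, 41, 37, 40]
0.08 [83, 83, 82, 82, 84, 94, 114, 127, 130, 130, 129, 136, 133, 95, 48, 41, 42, 49, 71, 96, 97, 93, 90, 133, 216, 245, 243, 241, 205, 176, 211, 220, 239, 245, 244, 248, 239, 108, 37, 36]
0.1 [84, 84, 83, 83, 83, 96, 114, 127, 131, 128, 160, 238, 245, 219, 78, 40, 57, 66, 65, 62, 64, 64, 65, 124, 216, 244, 251, 243, 180, 145, 195, 198, 236, 245, 245, 247, 225, 162, 129, 119]
```

Request:
{"method": "step_arm", "body": {
  "plan": [
    [-0.02,0,0,0,5],
    [-0.04,0,0,0,5],
    [-0.06,0,0,0,5],
    [-0.08,0,0,0,5],
    [-0.1,0,0,0,5],
    [-0.12,0,0,0,5],
    [-0.14,0,0,0,5],
    [-0.16,0,0,0,5],
    [-0.17,0,0,0,5]
  ]
}}

```text
time_s: 31.95
tcp_pos: [0.6071, -0.0516, 0.021]
eef_rot: [180.0, -0.0, -92.9]
contact_force: [-3.2, -4.6, 1.0]
gripper_width: 0.0196
gripper_force: 45.0
```

Request:
{"method": "step_arm", "body": {
  "plan": [
    [-0.012,0,0,0,5],
    [-0.024,0,0,0,5],
    [-0.028,0,0,0,5]
  ]
}}

```text
time_s: 32.2
tcp_pos: [0.6074, -0.0447, 0.021]
eef_rot: [179.9, -0.0, -92.9]
contact_force: [-3.6, -5.8, 0.2]
gripper_width: 0.0199
gripper_force: 45.0
```

Request:
{"method": "step_arm", "body": {
  "plan": [
    [-0.008,0,0,0,5],
    [-0.016,0,0,0,5]
  ]
}}

```text
time_s: 32.37
tcp_pos: [0.6074, -0.0415, 0.0211]
eef_rot: [179.9, -0.1, -92.9]
contact_force: [-3.1, -20.1, 5.2]
gripper_width: 0.02
gripper_force: 45.0
```

The push force jumped to -20 N at TCP y = -0.0415, about where home was expected, so the tray is against the stop. I'll hold briefly, check, then retract.

Request:
{"method": "step_arm", "body": {
  "plan": [
    [-0.002,0,0,0,5],
    [-0.002,0,0,0,5],
    [-0.002,0,0,0,5],
    [-0.002,0,0,0,5]
  ]
}}

```text
time_s: 32.7
tcp_pos: [0.6074, -0.0417, 0.0212]
eef_rot: [179.9, -0.1, -92.9]
contact_force: [-3.7, -11.3, 1.9]
gripper_width: 0.0197
gripper_force: 45.0
```

Run:
```python
from h import *
s=r.get_state();print(s['contact_force'],s['tcp_pos'],s['eef_rot'])
s,im=cap('side','s17.png')
for y in(.1,.12,.14): print(y,across(im,y).tolist())
```

```text
[ -3.7201885  -11.2697615    1.92435211] [ 0.60741075 -0.04165868  0.02117306] [ 1.79928859e+02 -7.77991558e-02 -9.29019303e+01]
0.1 [82, 82, 80, 80, 81, 94, 112, 126, 129, 138, 194, 254, 223, 110, 43, 36, 38, 37, 38, 35, 58, 135, 212, 238, 246, 238, 247, 240, 178, 142, 190, 196, 239, 233, 137, 44, 27, 31, 33, 36]
0.12 [82, 82, 83, 82, 82, 95, 112, 125, 129, 129, 128, 129, 131, 118, 65, 42, 50, 56, 61, 69, 74, 74, 68, 80, 108, 127, 129, 128, 121, 114, 119, 121, 135, 138, 106, 49, 30, 37, 41, 43]
0.14 [82, 83, 82, 82, 82, 93, 111, 135, 161, 136, 129, 130, 125, 84, 45, 42, 44, 45, 47, 48, 47, 46, 56, 89, 122, 130, 128, 126, 119, 116, 121, 124, 128, 130, 132, 132, 105, 48, 38, 40]
```

Request:
{"method": "step_arm", "body": {
  "plan": [
    [0.004,0.008,0,0,5],
    [0.02,0.018,0,0,5],
    [0.06,0.018,0,0,5],
    [0.12,0.018,0,0,5],
    [0.2,0.018,0,0,5],
    [0.24,0.018,-0.1,0,5],
    [0.24,0.018,-0.3,0,5],
    [0.24,0.018,-0.3,0,5],
    [0.24,0.018,-0.3,0,5],
    [0.24,0.018,-0.3,0,5]
  ]
}}

```text
time_s: 33.58
tcp_pos: [0.6014, -0.0999, 0.0971]
eef_rot: [-179.8, 0.1, -92.9]
contact_force: [-1.2, -0.3, -1.8]
gripper_width: 0.0199
gripper_force: 45.0
```

Run:
```python
from h import *
s,im=cap('side','s18.png')
for y in(.1,.12,.14): print(y,across(im,y).tolist())
go(.4486,-.2394,.0205,-98.5)
```

```text
0.1 [84, 84, 83, 82, 82, 95, 111, 130, 184, 249, 234, 251, 223, 111, 47, 43, 47, 49, 49, 45, 51, 112, 215, 243, 251, 242, 250, 243, 181, 144, 194, 197, 235, 244, 245, 246, 223, 158, 132, 152]
0.12 [83, 84, 84, 83, 85, 98, 115, 127, 130, 130, 130, 131, 133, 120, 66, 45, 52, 58, 64, 71, 75, 75, 69, 82, 111, 130, 130, 130, 123, 116, 120, 122, 135, 144, 139, 129, 125, 102, 85, 111]
0.14 [156, 157, 158, 159, 151, 117, 121, 207, 202, 138, 129, 132, 126, 85, 48, 45, 47, 48, 49, 50, 50, 48, 62, 98, 124, 132, 131, 129, 121, 119, 123, 125, 130, 131, 132, 131, 121, 94, 87, 96]
t 33.63 pos [ 0.6005 -0.0999  0.0959] yaw [-1.7996e+02  4.0000e-02 -9.2910e+01] -> shift [0.588 0.579 0.301] turn 0.093 rows 7
```

The tray stayed put. Now I'll lay the stick back on the mat.

Request:
{"method": "step_arm", "body": {
  "plan": [
    [0.588,0.579,0,0.093,5],
    [0.588,0.579,0,0.093,5],
    [0.588,0.579,0,0.093,5],
    [0.588,0.579,0,0.093,5],
    [0.588,0.579,0,0.093,5],
    [0.588,0.579,0,0.093,5],
    [0.588,0.579,0,0.093,5],
    [0.588,0.579,0.15,0.093,5],
    [0.588,0.579,0.25,0.093,5],
    [0.588,0.579,0.3,0.093,5],
    [0.588,0.579,0.303,0.093,5],
    [0.588,0.579,0.303,0.093,5]
  ]
}}

```text
time_s: 34.63
tcp_pos: [0.4487, -0.2388, 0.0188]
eef_rot: [179.9, -0.0, -98.4]
contact_force: [-0.5, 0.2, -0.6]
gripper_width: 0.0195
gripper_force: 45.0
```

Request:
{"method": "step_arm", "body": {
  "plan": [
    [0,0,0,0,35],
    [0,0,0,0,35],
    [0,0,0,0,40],
    [0,0,0,0,40],
    [0,0,-0.1,0,40],
    [0,0,-0.4,0,40],
    [0,0,-0.8,0,30],
    [0,0,-0.8,0,30],
    [0,0,-0.8,0,30],
    [0,0,-0.8,0,30]
  ]
}}

```text
time_s: 35.47
tcp_pos: [0.4517, -0.2407, 0.2283]
eef_rot: [-179.3, -0.1, -98.4]
contact_force: [1.7, -0.6, 0.5]
gripper_width: 0.0301
gripper_force: 0.0
```

Run:
```python
from h import *
s,im=cap('side','s19.png'); cap('scene','c19.png')
P=np.array([[.4475+.13*.148,-.239+.13*.989,.0125],[.4475-.13*.148,-.239-.13*.989,.0125]])
a=cv2.imread('pics/side0.png').astype(int);b=cv2.imread('pics/s19.png').astype(int)
print(np.abs(a-b)[250:370,220:300].max(2).mean())
hs=[]
for f in('side0','s19'):
    hsv=cv2.cvtColor(cv2.imread(f'pics/{f}.png'),cv2.COLOR_BGR2HSV)[250:370,220:300]
    m=((hsv[:,:,0]>10)&(hsv[:,:,0]<25)&(hsv[:,:,1]>90)&(hsv[:,:,2]>60)).astype(np.uint8)
    p=np.argwhere(m)[:,::-1].astype(np.float32); print(len(p),p.mean(0),cv2.minAreaRect(p))
go(.5,.3,.35,-90)
```

```text
36.6084375
1337 [41.111443 58.243828] ((42.16532897949219, 57.4892692565918), (108.25669860839844, 15.178089141845703), 64.48612976074219)
1351 [42.07402  58.273132] ((40.95578384399414, 55.4531364440918), (113.20458984375, 19.948434829711914), 67.70637512207031)
t 35.57 pos [ 0.4503 -0.2398  0.224 ] yaw [-1.7958e+02 -1.0000e-02 -9.8450e+01] -> shift [-2.165  0.117 -0.505] turn -0.141 rows 15
```

The stick is back where it started, with the same mask centroid. For the leg, I'll cast rays from the earlier wrist views, where the leg's top edge ran (381,327)→(413,411) in w1 and the board top was beside it.

Run:
```python
from h import *
s1=dict(tcp_pos=np.array([.51776,.22394,.33831]),eef_rot=np.array([179.942,-.018,-89.714]))
s2=dict(tcp_pos=np.array([0.51867,0.07327,0.41545]),eef_rot=np.array([-179.853,.082,-89.748]))
for t,s,uv in(('1',s1,[(381,327),(413,411)]),('2',s2,[(398,460),(413,500)])):
    print('leg',t,onplane('wrist',np.array(uv)/1.5,.07,s)[:,:2].round(4).tolist())
for t,s,uv in(('1',s1,[(371,330),(381,411)]),('2',s2,[(379,458),(386,493)])):
    print('board',t,onplane('wrist',np.array(uv)/1.5,.088,s)[:,:2].round(4).tolist())
P=[]
# bright-ish pixels in side view in sign area: print coarse gray map
im=cv2.imread('pics/s19.png'); g=im.max(2)[118:172:2,140:206:2]
for row in g: print(' '.join('%3d'%v for v in row))
```

```text
leg 1 [[0.5176, 0.3108], [0.4846, 0.4021]]
leg 2 [[0.4977, 0.3684], [0.4776, 0.4287]]
board 1 [[0.5268, 0.3068], [0.5171, 0.3914]]
board 2 [[0.5213, 0.3523], [0.5125, 0.4029]]
159 160 160 161 158 159 161 159 161 143 160 167 162 161 163 164 164 160 166 162 161 160 162 162 160 163 165 165 163 163 160 160 162
160 159 156 159 159 162 158 158 157 160 162 157 161 161 161 161 164 161 163 165 162 164 164 164 162 161 166 161 162 162 162 159 162
160 158 159 159 159 159 163 162 161 160 163 160 162 162 162 164 164 163 164 164 166 166 162 163 164 162 163 160 160 163 161 162 162
156 158 158 159 158 158 158 156 158 160 160 159 158 157 161 162 161 158 161 162 163 163 163 165 164 162 163 165 162 163 163 161 160
156 158 159 160 158 159 158 154 160 161 159 159 163 178 158 161 162 163 165 163 164 163 163 163 165 162 163 161 163 163 159 159 161
158 159 157 158 157 161 159 158 158 164 162 161 155 255 232 158 159 162 163 160 164 162 161 161 161 162 163 163 161 159 160 160 171
156 158 159 160 159 157 181 173 156 158 161 160 157 128 247 244 155 162 161 162 159 161 161 160 161 162 161 161 161 165 162 161 162

[... 1939 characters left out ...]
 108  63 121 166 164 164 162 162 161 119
163 163 160 162 163 162 159 160 159 160 161 163 161 160 158 160 163 165 165 148  80  67  59 121 162 166 160 165 161 162 166 163 149
162 160 164 162 164 160 157 158 161 160 162 158 159 159 162 164 164 161 163 164 166 104 162 167 163 150  97  98  97 106 165 164 168
160 162 165 164 161 162 163 161 161 161 159 161 163 163 162 164 163 162 160 162 162 162 160 166 164 101 102 120 113  97 131 164 164
160 158 161 163 161 160 159 159 161 162 160 160 164 162 162 161 161 162 161 163 160 161 161 162 161  75 105 149 136  71 113 165 163
169 204 222 180 159 160 164 163 163 162 161 162 161 162 161 160 159 162 159 163 160 163 167 162 161  90  71  74  70  69 118 166 162
```

Run:
```python
from h import *
L=onplane('side',[(152,130),(155,132),(158,134),(166,138),(172,142),(176,144),(178,146)],.07)[:,:2]; print('leg\n',L.round(4))
B=onplane('side',[(166,128),(169,130),(174,134),(178,138),(182,141)],.088)[:,:2]; print('board\n',B.round(4))
bot=onplane('side',[(156,146),(180,162)],0); 
d=L[0]-L[-1]; print('yaw leg',np.degrees(np.arctan2(-d[0],d[1]))); d=B[0]-B[-1]; print('yaw board',np.degrees(np.arctan2(-d[0],d[1])), np.linalg.norm(d))
print('foot row', onplane('side',[(152,130),(156,145)],.07)[0], onplane('side',[(155,145)],.02))
```

```text
leg
 [[0.478  0.4329]
 [0.482  0.4178]
 [0.486  0.4028]
 [0.4992 0.37  ]
 [0.5068 0.3413]
 [0.5132 0.3255]
 [0.5142 0.3132]]
board
 [[0.5136 0.3949]
 [0.5173 0.3801]
 [0.5219 0.3528]
 [0.5238 0.3277]
 [0.5278 0.3076]]
yaw leg 16.85805737773648
yaw board 9.265012482734857 0.0884715988465856
foot row [0.47795489 0.43288756 0.07      ] [[0.47218008 0.41714539 0.02      ]]
```

Run:
```python
from h import *
s1=dict(tcp_pos=np.array([.51776,.22394,.33831]),eef_rot=np.array([179.942,-.018,-89.714]))
print('stand',onplane('wrist',[(165/1.5,370/1.5)],.1,s1),'white truffle',onplane('wrist',[(505/1.5,307/1.5)],.02,s1),'shelf',onplane('wrist',[(283/1.5,327/1.5)],.118,s1))
go(.45,.0,.26,-90)
```

```text
stand [[0.71566002 0.34238824 0.1       ]] white truffle [[0.38643737 0.30705934 0.02      ]] shelf [[0.60104115 0.29242381 0.118     ]]
t 35.57 pos [ 0.4503 -0.2398  0.224 ] yaw [-1.7958e+02 -1.0000e-02 -9.8450e+01] -> shift [-0.949  0.141 -0.145] turn -0.141 rows 7
```

Request:
{"method": "step_arm", "body": {
  "plan": [
    [-0.95,0,-0.15,-0.1,0],
    [-0.95,0,-0.15,-0.1,0],
    [-0.95,0,-0.15,-0.1,0],
    [-0.95,0,-0.15,-0.1,0],
    [-0.95,0,-0.15,-0.1,0],
    [-0.95,0,-0.15,-0.1,0],
    [-0.95,0,-0.15,-0.1,0],
    [-0.95,0,-0.15,-0.1,0]
  ]
}}

```text
time_s: 36.23
tcp_pos: [0.4834, -0.0029, 0.257]
eef_rot: [179.9, -0.0, -92.3]
contact_force: [0.3, -0.1, -0.5]
gripper_width: 0.0004
gripper_force: 0.0
```

Run:
```python
from h import *
go(.524,.20,.26,-83)
```

```text
t 36.23 pos [ 0.4834 -0.0029  0.257 ] yaw [179.94  -0.   -92.28] -> shift [-0.818 -0.13  -0.012] turn -0.155 rows 6
```

Request:
{"method": "step_arm", "body": {
  "plan": [
    [-0.82,-0.13,0,-0.155,0],
    [-0.82,-0.13,0,-0.155,0],
    [-0.82,-0.13,0,-0.155,0],
    [-0.82,-0.13,0,-0.155,0],
    [-0.82,-0.13,0,-0.155,0],
    [-0.82,-0.13,0,-0.155,0],
    [-0.82,-0.13,0,-0.155,0]
  ]
}}

```text
time_s: 36.82
tcp_pos: [0.5247, 0.1994, 0.2559]
eef_rot: [179.8, -0.1, -83.1]
contact_force: [-0.4, -0.8, 0.0]
gripper_width: 0.0007
gripper_force: 0.0
```

Run:
```python
from h import *
go(.524,.433,.12,-73)
```

```text
t 36.82 pos [0.5247 0.1994 0.2559] yaw [ 1.7984e+02 -8.0000e-02 -8.3090e+01] -> shift [-0.929 -0.111  0.542] turn -0.168 rows 8
```

Request:
{"method": "step_arm", "body": {
  "plan": [
    [-0.93,-0.11,0,-0.168,0],
    [-0.93,-0.11,0,-0.168,0],
    [-0.93,-0.11,0,-0.168,0],
    [-0.93,-0.11,0,-0.168,0],
    [-0.93,-0.11,0,-0.168,0],
    [-0.93,-0.11,0,-0.168,0],
    [-0.93,-0.11,0.2,-0.168,0],
    [-0.93,-0.11,0.4,-0.168,0],
    [-0.93,-0.11,0.5,-0.168,0],
    [-0.93,-0.11,0.5,-0.168,0]
  ]
}}

```text
time_s: 37.65
tcp_pos: [0.521, 0.4271, 0.1231]
eef_rot: [179.2, -0.4, -73.3]
contact_force: [-1.0, -1.0, -2.3]
gripper_width: 0.0005
gripper_force: 0.0
```

Run:
```python
from h import *
go(.524,.433,.033,-73)
s,im=cap('wrist','w20.png')
L=np.array([[.478,.4329,.07],[.496,.371,.07],[.5142,.3132,.07]]); B=np.array([[.5136,.3949,.088],[.5278,.3076,.088]])
print(proj('wrist',L,s).round(),proj('wrist',B,s).round())
# bright leg top pixels per row
for v in range(0,300,20):
    row=im[v].max(1); print(v,[ (u,int(row[u])) for u in range(150,420) if row[u]>225][:1],[ u for u in range(150,420) if row[u]>225][-1:])
```

```text
t 37.65 pos [0.521  0.4271 0.1231] yaw [179.24  -0.4  -73.27] -> shift [-0.022 -0.023  0.36 ] turn -0.004 rows 4
[[308. 238.]
 [313. 150.]
 [317.  51.]] [[280. 182.]
 [304.  28.]]
0 [(150, 233)] [417]
20 [(150, 236)] [419]
40 [(150, 236)] [419]
60 [(150, 235)] [419]
80 [(150, 236)] [419]
100 [(150, 237)] [419]
120 [(150, 236)] [419]
140 [(150, 236)] [419]
160 [(150, 238)] [419]
180 [(150, 234)] [419]
200 [(150, 233)] [419]
220 [(150, 240)] [419]
240 [(150, 239)] [419]
260 [(405, 228)] [407]
280 [] []
```

Run:
```python
from h import *
im=cv2.imread('pics/w20.png')
for v in (30,60,90,120,150,180,200,215,225,235,245,255): print(v,im[v,256:352:3].max(1).tolist())
```

```text
30 [233, 230, 234, 239, 236, 230, 233, 237, 235, 230, 233, 235, 232, 235, 203, 255, 255, 255, 255, 232, 227, 231, 234, 235, 233, 233, 235, 236, 233, 233, 233, 234]
60 [184, 182, 179, 180, 182, 181, 176, 182, 87, 57, 56, 178, 179, 255, 255, 255, 255, 181, 255, 255, 255, 229, 233, 230, 233, 231, 233, 237, 235, 235, 236, 229]
90 [181, 178, 181, 183, 178, 179, 171, 53, 56, 128, 180, 255, 255, 255, 255, 197, 149, 150, 255, 255, 255, 233, 234, 237, 239, 235, 233, 231, 234, 235, 233, 237]
120 [179, 182, 180, 178, 177, 62, 59, 83, 186, 255, 255, 255, 255, 227, 147, 147, 150, 171, 255, 255, 255, 235, 235, 238, 237, 234, 235, 233, 232, 234, 233, 237]
150 [71, 68, 71, 56, 55, 54, 85, 182, 226, 225, 223, 174, 126, 126, 136, 135, 135, 147, 219, 226, 150, 121, 131, 158, 233, 231, 231, 229, 231, 223, 131, 117]
180 [126, 124, 126, 105, 82, 165, 227, 229, 228, 191, 120, 125, 123, 124, 139, 138, 136, 188, 220, 226, 133, 127, 127, 120, 126, 128, 125, 126, 134, 132, 125, 124]
200 [128, 129, 127, 131, 126, 126, 122, 123, 124, 128, 124, 129, 125, 123, 139, 139, 138, 202, 222, 225, 125, 122, 124, 128, 125, 126, 125, 123, 125, 124, 122, 124]
215 [128, 128, 126, 124, 125, 127, 127, 131, 125, 125, 130, 123, 130, 129, 138, 138, 138, 206, 225, 218, 134, 127, 124, 123, 127, 124, 120, 120, 124, 131, 126, 125]
225 [129, 129, 125, 130, 126, 129, 125, 120, 123, 122, 125, 128, 125, 129, 128, 137, 139, 212, 225, 209, 128, 126, 129, 122, 121, 123, 125, 124, 123, 124, 123, 123]
235 [68, 26, 110, 147, 147, 146, 147, 146, 147, 147, 126, 125, 127, 123, 126, 124, 133, 215, 226, 211, 129, 126, 125, 124, 123, 125, 127, 123, 119, 123, 125, 119]
245 [62, 25, 69, 156, 52, 29, 30, 28, 28, 29, 29, 29, 29, 29, 30, 29, 28, 30, 30, 29, 29, 29, 30, 28, 29, 28, 29, 30, 28, 28, 28, 29]
255 [42, 24, 41, 150, 43, 29, 28, 29, 29, 30, 31, 28, 30, 30, 29, 29, 29, 29, 28, 29, 30, 29, 29, 28, 28, 29, 29, 29, 28, 29, 28, 29]
```

Request:
{"method": "step_arm", "body": {
  "plan": [
    [0,0,0.15,0,0],
    [0,0,0.3,0,0],
    [0,0,0.37,0,0],
    [0,0,0.37,0,0],
    [0,0,0.37,0,0]
  ]
}}

```text
time_s: 38.12
tcp_pos: [0.526, 0.433, 0.0425]
eef_rot: [-179.9, 0.0, -73.1]
contact_force: [1.1, 0.7, 1.5]
gripper_width: 0.0001
gripper_force: 0.0
```

Run:
```python
from h import *
s=r.get_state(); print(s['contact_force']); go(.52,.43,.036,-73)
H=np.array([.516,.309])
M=R.from_euler('xyz',s['eef_rot'],degrees=True)
print('cur yaw',s['eef_rot'][2],s['tcp_pos'])
for a in (17,25,35,45,55,65,72):
    t=np.radians(a); d=np.array([-np.sin(t),np.cos(t)]); n=np.array([np.cos(t),np.sin(t)])
    p=H+.115*d+.016*n
    sh=M.inv().apply(np.r_[p,s['tcp_pos'][2]]-s['tcp_pos'])/.25
    print(a,p.round(4),sh.round(3),'turn',round((s['eef_rot'][2]-(a-90))/60,3))
```

```text
[1.08369974 0.68568411 1.46785327]
t 38.12 pos [0.526  0.433  0.0425] yaw [-1.7991e+02  1.0000e-02 -7.3100e+01] -> shift [0.005 0.026 0.026] turn -0.002 rows 2
cur yaw -73.09963728342179 [0.52598783 0.43301724 0.04253598]
17 [0.4977 0.4237] [ 0.003  0.119 -0.   ] turn -0.002
25 [0.4819 0.42  ] [-0.001  0.184 -0.   ] turn -0.135
35 [0.4631 0.4124] [ 0.006  0.265 -0.   ] turn -0.302
45 [0.446  0.4016] [ 0.027  0.343 -0.001] turn -0.468
55 [0.431  0.3881] [ 0.062  0.416 -0.001] turn -0.635
65 [0.4185 0.3721] [ 0.108  0.482 -0.001] turn -0.802
72 [0.4116 0.3598] [ 0.147  0.523 -0.001] turn -0.918
```

Request:
{"method": "step_arm", "body": {
  "plan": [
    [0.0,0.06,0.02,0,0],
    [0.003,0.119,0.02,0,0],
    [-0.001,0.15,0.02,-0.07,0],
    [-0.001,0.184,0.02,-0.135,0],
    [0.001,0.225,0.02,-0.22,0],
    [0.006,0.265,0.02,-0.302,0],
    [0.015,0.304,0.02,-0.385,0],
    [0.027,0.343,0.02,-0.468,0],
    [0.043,0.38,0.02,-0.55,0],
    [0.062,0.416,0.02,-0.635,0],
    [0.062,0.416,0.02,-0.635,0]
  ]
}}

```text
time_s: 39.03
tcp_pos: [0.4302, 0.3889, 0.0393]
eef_rot: [-179.7, 0.0, -34.7]
contact_force: [-0.1, -0.6, -0.0]
gripper_width: 0.0004
gripper_force: 0.0
```

```bash
cat > leg.py <<'E'
from h import *
s=r.get_state(); print(s['contact_force'].round(1),s['moment'].round(2),s['tcp_pos'].round(4),s['eef_rot'].round(1))
M=R.from_euler('xyz',s['eef_rot'],degrees=True); H=np.array([.516,.309])
for a in (58,61,64,67,70,73,76):
    t=np.radians(a); d=np.array([-np.sin(t),np.cos(t)]); n=np.array([np.cos(t),np.sin(t)])
    p=H+.115*d+.016*n
    sh=M.inv().apply(np.r_[p,s['tcp_pos'][2]]-s['tcp_pos'])/.25
    print(a,sh.round(3),'turn',round((s['eef_rot'][2]-(a-90))/60,3))
E
python3 leg.py
python3 - <<'E'
from h import *
s,im=cap('side','s21.png'); g=im.max(2)[118:172:2,124:206:2]
for row in g: print(' '.join('%3d'%v for v in row))
E
```

```text
[-0.1 -0.6 -0. ] [-0.13  0.08 -0.02] [0.4302 0.3889 0.0393] [-179.7    0.   -34.7]
58 [ 0.001  0.025 -0.   ] turn -0.046
61 [-0.     0.049 -0.   ] turn -0.096
64 [-0.     0.074 -0.   ] turn -0.146
67 [ 0.001  0.098 -0.001] turn -0.196
70 [ 0.003  0.122 -0.001] turn -0.246
73 [ 0.006  0.146 -0.001] turn -0.296
76 [ 0.011  0.17  -0.001] turn -0.346
131 133 118  69  26  28  27  25  34 104 100  82  67  76 112  76 110 107 131 137 133 133 135 135 136 133 137 135 134 132 135 135 133 135 136 137 136 136 132 133 134
133 132 125  87  25  28  29  28  25  94 105  86  55 117  85  80 135 132 132 129 133 133 134 134 134 134 135 137 133 137 136 136 136 134 139 134 134 134 134 132 136
132 129 127 104  33  27  27  29  25  73 107  75  31  32  31  50 136 133 132 132 133 133 134 137 135 135 137 136 137 139 134 135 136 134 136 134 133 136 136 135 134
131 131 123 109  45  33  39  38  31  53 111  73  34  34  33  36 119 133 132 131 130 131 133 134 133 131 135 134 134 135 135 136 136 135 136 136 135 136 136 135 134
133 134  92  40  32  39  51  61  43  32  53  32  32  35  34  28 109 133 131 130 134 147 130 132
[... 2976 characters left out ...]
  46  98 136 139 134 137 134 135 138 135 123
 68  71  70  71  70  72  72  70  70  71  72  71  73  71  70  69  71  73  80  76  82  77  78  79  80  79  78  79  81  81 133 137 135 125  78  81  79  88 136 137 138
 70  70  71  73  71  71  71  72  70  70  72  72  72  71  70  71  69  97 135 134 136 136 135 136 136 137 134 135 135 134 133 137 136  82  82  98  93  79 108 136 136
 71  73  71  72  69  72  73  72  70  70  71  71  71  71  70  67 103 135 132 133 134 133 133 134 133 135 133 135 132 132 134 134 133  60  86 124 110  57  93 137 137
 73  72  72  73  71  71  71  70  73  85  91  77  71  71  71 104 139 133 132 134 133 134 134 133 132 133 132 134 133 135 138 134 133  74  57  59  57  55  96 138 134
```

The leg is swinging with the finger; its top edge is now nearly level at row 146 in the side view. I'll push on until the stop shows in the force.

Request:
{"method": "step_arm", "body": {
  "plan": [
    [0.001,0.025,0,-0.046,0],
    [0,0.049,0,-0.096,0],
    [0,0.06,0,-0.12,0],
    [0,0.06,0,-0.12,0]
  ]
}}

```text
time_s: 39.42
tcp_pos: [0.4218, 0.3765, 0.0369]
eef_rot: [-179.8, -0.0, -27.9]
contact_force: [0.6, 0.5, 0.4]
gripper_width: 0.0004
gripper_force: 0.2
```

Request:
{"method": "step_arm", "body": {
  "plan": [
    [0,0.015,0,-0.03,0],
    [0,0.025,0,-0.05,0],
    [0,0.025,0,-0.05,0]
  ]
}}

```text
time_s: 39.67
tcp_pos: [0.4183, 0.3703, 0.0358]
eef_rot: [-180.0, -0.0, -24.8]
contact_force: [-0.4, 0.9, 0.6]
gripper_width: 0.0004
gripper_force: 0.3
```

Request:
{"method": "step_arm", "body": {
  "plan": [
    [0,0.015,0,-0.03,0],
    [0,0.025,0,-0.05,0],
    [0,0.025,0,-0.05,0]
  ]
}}

```text
time_s: 39.92
tcp_pos: [0.4168, 0.3679, 0.0363]
eef_rot: [-179.6, -0.0, -21.8]
contact_force: [2.2, 8.1, -3.7]
gripper_width: 0.0004
gripper_force: 3.8
```

Request:
{"method": "step_arm", "body": {
  "plan": [
    [0,0.006,0,0,0],
    [0,0.012,0,0,0],
    [0,0.012,0,0,0]
  ]
}}

```text
time_s: 40.17
tcp_pos: [0.4169, 0.3676, 0.0368]
eef_rot: [-179.4, -0.1, -21.8]
contact_force: [3.1, 14.4, -6.3]
gripper_width: 0.0006
gripper_force: 6.4
```

Request:
{"method": "step_arm", "body": {
  "plan": [
    [0,0,0,0,0],
    [0,0,0,0,0]
  ]
}}

```text
time_s: 40.33
tcp_pos: [0.4169, 0.3676, 0.0368]
eef_rot: [-179.4, -0.1, -21.8]
contact_force: [3.8, 13.1, -5.9]
gripper_width: 0.0001
gripper_force: 6.4
```

The TCP no longer moves while the force rises to 14 N, so the leg is at its stop. I'll back off, rise, and check the final state.

Request:
{"method": "step_arm", "body": {
  "plan": [
    [0,-0.06,0,0,0],
    [0,-0.14,0,0,0],
    [0,-0.14,-0.3,0,0],
    [0,-0.14,-0.6,0,0],
    [0,-0.14,-0.98,0,0],
    [0,-0.14,-0.98,0,0],
    [0,-0.14,-0.98,0,0],
    [0,-0.14,-0.98,0,0],
    [0,-0.14,-0.98,0,0],
    [0,-0.14,-0.98,0,0],
    [0,-0.14,-0.98,0,0]
  ]
}}

```text
time_s: 41.25
tcp_pos: [0.427, 0.3939, 0.2801]
eef_rot: [180.0, 0.0, -21.9]
contact_force: [0.5, -0.1, -0.2]
gripper_width: 0.0
gripper_force: 0.0
```

Run:
```python
from h import *
s,im=cap('side','s22.png'); print(s['time_s'],s['tcp_pos'])
g=im.max(2)
# leg top edge: per column between 140 and 180, brightest-over-below transition near row 140..160
for u in range(130,184,4): print(u,g[128:166:2,u].tolist())
for y in(.1,.12,.14): print(y,across(im,y).tolist())
```

```text
41.25 [0.42699304 0.39388647 0.28009964]
130 [129, 127, 127, 128, 126, 126, 126, 124, 128, 111, 112, 129, 126, 132, 73, 67, 69, 69, 69]
134 [126, 128, 125, 126, 126, 126, 123, 126, 122, 62, 68, 65, 69, 72, 68, 70, 69, 71, 70]
138 [127, 128, 128, 125, 128, 125, 128, 126, 125, 65, 69, 68, 93, 96, 84, 73, 68, 67, 71]
142 [127, 127, 124, 125, 126, 125, 127, 128, 73, 66, 68, 66, 107, 109, 111, 108, 110, 110, 107]
146 [127, 128, 128, 127, 123, 126, 128, 131, 70, 68, 67, 69, 123, 107, 109, 108, 110, 110, 101]
150 [130, 126, 125, 127, 126, 126, 124, 126, 64, 67, 67, 80, 109, 109, 108, 108, 108, 110, 70]
154 [128, 128, 128, 127, 129, 127, 129, 126, 93, 100, 127, 203, 105, 110, 106, 110, 109, 108, 66]
158 [131, 127, 127, 128, 128, 130, 130, 128, 127, 129, 126, 214, 102, 109, 106, 110, 108, 130, 130]
162 [130, 130, 132, 127, 126, 128, 130, 129, 129, 129, 143, 123, 107, 106, 107, 109, 109, 104, 130]
166 [222, 102, 104, 113, 121, 133, 119, 129, 127, 128, 178, 111, 108, 106, 108, 108, 108, 130, 124]
170 [127, 205, 183, 95, 102, 102, 102, 101, 102, 99, 223, 102, 109, 107, 107, 109, 108, 131, 130]
1
[... 166 characters left out ...]
106, 109, 110, 79, 133, 77]
182 [131, 129, 132, 130, 128, 125, 169, 151, 107, 103, 103, 93, 87, 81, 76, 74, 65, 52, 79]
0.1 [131, 130, 130, 130, 126, 102, 120, 190, 208, 220, 204, 222, 188, 92, 40, 36, 39, 38, 39, 37, 53, 116, 187, 213, 222, 215, 222, 212, 152, 122, 165, 166, 209, 223, 223, 225, 197, 135, 113, 130]
0.12 [131, 131, 131, 132, 128, 105, 120, 188, 172, 112, 109, 112, 113, 102, 59, 41, 48, 52, 57, 62, 66, 65, 60, 71, 95, 110, 112, 110, 104, 101, 103, 104, 115, 121, 118, 111, 107, 88, 73, 95]
0.14 [131, 132, 133, 133, 127, 100, 122, 190, 172, 115, 108, 112, 108, 74, 44, 41, 43, 43, 45, 45, 44, 43, 53, 85, 105, 113, 111, 110, 103, 101, 105, 107, 111, 112, 113, 113, 105, 80, 75, 83]
```

Run:
```python
from h import *
for p in ([(142,152),(178,146)],[(154,150.3),(174,147)],[(140,152),(172,147.5)]):
    L=onplane('side',p,.07)[:,:2]; d=L[0]-L[1]; print(L.round(4),np.degrees(np.arctan2(-d[0],d[1])))
# tray front rim along feed axis under glass
im=cv2.imread('pics/s22.png')
c=C0+.215*F
print(prof(im,c+.05*F-.036*N,c+.13*F-.036*N).tolist())
print(prof(im,c-.12*F+.02*N,c-.05*F+.02*N).tolist())
for f in('s17','s18','s22'): print(front(cv2.imread(f'pics/{f}.png')[:,:,::-1]))
```

```text
[[0.4085 0.3464]
 [0.5142 0.3132]] 72.56850415379627
[[0.4427 0.3342]
 [0.5016 0.3155]] 72.40430502114071
[[0.4033 0.3497]
 [0.4953 0.3166]] 70.22026493122559
[180, 191, 162, 149, 155, 165, 178, 181, 187, 189, 180, 187, 183, 168, 162, 169, 171, 174, 153, 127, 109, 104, 100, 100, 104, 109, 137, 177, 215, 222, 223, 224, 223, 224, 215, 186, 159, 140, 134, 130]
[135, 135, 134, 133, 133, 133, 132, 132, 124, 116, 107, 103, 104, 112, 128, 149, 181, 203, 217, 218, 220, 220, 222, 222, 200, 161, 125, 116, 110, 100, 94, 91, 89, 90, 95, 98, 101, 103, 104, 102]
(215, array([-0.0898,  0.0223,  0.1165]), np.float64(0.6107))
(134, array([-0.1107,  0.0411,  0.1185]), np.float64(0.6193))
(55, array([0.0671, 0.1061, 0.1185]), np.float64(0.6179))
```

```bash
python3 -c "
from h import *
print(workorder.close_job())"
```

```text
the job is handed in; nothing more can be done
None
```

I handed the job in after about 41 s of robot time. All five pralines were set in the tray, the tray was fed home against the end stop and fence, the stick was laid back on its mat, and the prop leg was swung out to its stop. I checked this by contact force and camera measurements; the hand-in gave no verdict.

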